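# Set the pastry sheeter's gap lever to its stop and shut the guard

## Robot

A 6-joint arm with a two-finger parallel gripper is mounted at the origin on a cart in front of the work surface, level with it; the furniture and walls round the work are solid. World frame = base frame: x ahead of the robot, y to its left, z up, the work surface at z = 0. Lengths are in m, angles in rad, forces in N, time in s.
With the tool pointing down it reaches from about 0.225 to 0.725 m from the base axis. Payload 3.1 kg.
Tool frame: the origin (TCP) lies at the very end of the fingers, on their centre line; the grasp point (between the pads) lies 19 mm behind it; y points along the fingers, z is the direction in which the jaws open and shut, and the axes are right-handed (so a half turn about y gives the same grasp; the last joint's range is limited). The gripper opens to 85 mm and grips with 20 to 120 N. Pads are 22 mm wide; open, the fingers measure 114 mm over their backs; the gripper's body (76 mm by 85 mm) begins 54 mm behind the grasp point. The pads swing forward as they close: fully open they stand 13 mm farther back than shut.
Start: joints at [1.068, 0.048, 0.099, 1.622, 0, 1.443], TCP at [0.192, 0.489, 0.203] pointing down, gripper open.
Joint ranges: [-2.91, 2.91], [-0.99, 1.94], [-1.21, 1.42], [-2.12, 2.29], [-1.49, 1.47], [-3.14, 3.14]. Speed limits (rad/s): [2.79, 2.79, 3.14, 3.14, 3.14, 3.14].

## Interface

Orientations are given as a rotation vector (axis times angle).
In Python, from workcell import r gives the robot as it stands. The module is installed in compiled form; this text tells all that it offers.
- The arm moves only by the tool drive_tool, never from a script. Its argument "targets" is a list of rows, each an object with "delta_rot": the turn, a rotation vector about the world's x, y, z in degrees, a list of three; "offset": the shift along the world's x, y, z in mm, a list of three; "hand": the finger opening in mm, from 0 to 85.4. A call has exactly 5 rows; each row is the pose to reach, as a shift and turn from the pose commanded when the call began; what a row does not reach only later rows make up. A row lasts 1/12 s, in which the tool goes at most 41.7 mm and 7.16 degrees, less where a joint would pass 70% of its speed; a pose out of reach is approached as far as the arm can. A call with a gripper value outside its range is refused whole. The fingers move at their own pace and stop on an object; the grip force is fixed at half the most. Time passes only in rows, so rows that repeat a pose let the fingers close, or fill a call up. It gives the time, the measured TCP pose, the force and the opening at its end, in the units of the state.
- r.observe(): the state, without advancing time (a new reading comes with each control period).
- r.camera(name): name is "side" or "top" or "wrist"; returns the picture (400x640x3 uint8, blue, green, red); there is no depth.
- r.camera_info(name): a dict with "camera_matrix" (3x3 intrinsics, pixels), "world_to_cam" (4x4, takes a point from world to camera coordinates). Camera axes: x right, y up, looking along -z (the intrinsics and any distortion apply to the point x, -y, -z); pixel columns grow to the right and rows downward; lengths in m; the calibration is good to about 2 mm. A picture is of the moment at which its call begins: read the wrist's pose just before it. camera_info takes no time and is no camera call; for the wrist camera it gives the pose at the moment of the call.
- r.job_done(): hands the job in, once; it reports no verdict.
The state is a dict: "clock": time; "qpos": joint angles; "dq": joint speeds; "tau": joint torques, N m; "eef_pos": TCP position; "tcp_rot": TCP orientation; "contact_force": force on the tool from outside, world axes, zero at the start; "moment": the same for the moment, N m; "finger_gap": finger opening in m.
Only numpy, scipy, OpenCV 4.12 (cv2) and the standard library are available. Lean on these libraries where they do the work, as an engineer would, in place of code of your own. Each camera call takes 0.05 s, during which the arm holds its last target.

## Task

Get the bench pastry sheeter ready for the next sheet of dough: push its black-handled gap lever over to the right until the lever rests against the clamped stop block on the index plate, without shifting the block, and press the raised wire guard on the right-hand side of the rollers all the way down, so that its feet rest on the sheeter's table. Nothing has to be gripped or picked up; leave the other things on the table where they are.

Things in the scene. Friction and masses are not known exactly. Their poses are not given: they have to be found in the camera images.
- sheeter: bench-top pastry sheeter fixed to the table. Origin on the table under the head's centre; x points away from its control face (front, towards the robot), y to its left, z up. White head: x -120 to 134, y +-62, 170 mm high; flat steel side tables left and right, top at z 56, out to y +-181 mm. Round index plate on the front, 184 mm across, face at x -130 mm. The left guard is shut and fixed
- gap_lever (a joint): gap lever on the front of the sheeter, rad: 0 upright, positive leaning right (to the sheeter's -y), negative left; range -0.95 to 0.95, starts leaning left. It turns stiffly: about 2.5 N at the handle moves it and it stays where it is left. It sets the roller gap (right is thinner)
- lever_pivot (a point): pivot of the gap lever and of the stop block, on the sheeter at x -143 mm, y 0, z 100 mm; the axis runs along the sheeter's x
- lever_grip (a point): middle of the lever's black handle, 134 mm from the pivot. The handle is round, about 22 mm thick, 102 to 154 mm from the pivot; below it the arm is a flat steel bar, 12 mm wide, 6 mm thick, in the plane x = -143 mm of the sheeter
- lever_edge (a point): point on the lever arm's right edge, 80 mm from the pivot, that meets the stop block
- stop_block (a joint): stop block on the plate's rim, right of the lever, turning about the same pivot, rad, positive right: its value equals that of gap_lever when the lever just touches it. Dark steel, 18 mm wide, 20 mm high, with a round thumbscrew, 80 to 100 mm from the pivot. Clamped by friction: slips only under 30 N or more at the lever's handle
- stop_edge (a point): the corner of the stop block that meets the lever (lever_edge and stop_edge coincide when the lever rests on it)
- guard (a joint): angle of the right-hand wire guard, rad: 0 = fully shut, feet on the side table; grows as it is raised, up to 2.25; starts at 1.5 to 2.1. A friction hinge, it stays at any angle; about 3 N at its end bar moves it
- guard_hinge (a point): middle of the guard's hinge line, which runs along the sheeter's x, at y -54 mm, z 152 mm of the sheeter
- guard_bar (a point): middle of the guard's end bar: round steel, 10 mm thick, 164 mm long along the sheeter's x, 120 mm from the hinge. Shut, the guard slopes down outwards 0.60 rad below level. In the sheeter's frame the bar is at y = -54 - 120 cos(guard - 0.60), z = 152 + 120 sin(guard - 0.60) mm. Thin wires 16 mm apart run from it to the hinge
- cutter_big: plain steel ring cutter, 70 mm across, 34 mm high, standing on the table near the front right of the sheeter; origin under its centre. A bystander: leave it
- cutter_small: plain steel ring cutter, 52 mm across, 34 mm high, standing on the table to the front left of the sheeter; origin under its centre. A bystander: leave it
- bench_scraper: steel bench scraper with rolled handle, 104 x 152 x 18 mm, lying on the table left of the sheeter. A bystander: leave it
- offset_spatula: offset spatula, 329 mm long, 23 mm high, lying on the table at the front left. A bystander: leave it
- pastry_brush: flat pastry brush with wooden handle, 214 x 36 x 16 mm, lying on the table at the right edge. A bystander: leave it
- marker: black felt marker, 120 mm long, 16 mm thick, lying at the right. A bystander: leave it
- cream_tub: white lidded tub, 145 mm across, 83 mm high, standing at the left. A bystander: leave it

How it is judged:
By the outcome, as a careful person would: the job done as asked, in the order asked, and still so for the second after the job is handed in, with the robot touching nothing.
It also fails if it takes over 54 s, if anything falls off the work surface, if the arm or the gripper's body presses on something with over 40 N, if the wrist force passes 120 N, or if a joint passes its speed limit or range.

## Working session

There is one attempt and no reset: what is moved stays moved. The work goes in short steps, Python scripts to look and compute and a tool call to move; the robot and the scene stay as the last step left them, time stands still between calls to the robot, and variables do not carry over. Pictures are saved under pics/ and viewed, and the job is handed in when it is done.

Besides the shell and the picture viewer there is one more tool, called after "Request:" as name([rows], argument=value, ...), one row to a line, values as JSON. drive_tool: Moves the arm, as the interface text tells. Its arguments: {"type":"object","properties":{"targets":{"type":"array"}},"required":["targets"]}

```bash
mkdir -p pics; python3 - <<'E'
from workcell import r
import cv2,numpy as np
print(r.observe())
for n in ["side","top","wrist"]:
    i=r.camera_info(n);print(n,i)
    cv2.imwrite(f"pics/{n}0.png",r.camera(n))
E
```

```text
{'clock': 0.0, 'qpos': array([1.06820204e+00, 4.87182380e-02, 9.75855781e-02, 1.62198728e+00,
       5.26018880e-05, 1.44297609e+00]), 'dq': array([-0.00083301,  0.00031828, -0.00021141, -0.0010514 ,  0.00061963,
        0.0006804 ]), 'tau': array([-3.63750314e-04, -3.38783097e+01,  3.20013821e+01,  2.02191778e-02,
       -9.49575633e-05, -1.38727035e-06]), 'eef_pos': array([0.19186127, 0.48796486, 0.20202799]), 'tcp_rot': array([-1.55292158,  0.29473186, -0.29351559]), 'contact_force': array([0.6059293 , 0.26415427, 0.04924172]), 'moment': array([-0.05913839, -0.02400489,  0.00379191]), 'finger_gap': 0.08558111608895079}
side {'camera_matrix': array([[436.12385753,   0.        , 313.13797944],
       [  0.        , 436.12385753, 191.266201  ],
       [  0.        ,   0.        ,   1.        ]]), 'world_to_cam': array([[ 0.97674008, -0.2143679 , -0.00502228, -0.49500039],
       [ 0.13375882,  0.59081447,  0.7956424 , -0.15207849],
       [-0.16759295, -0.7778076 ,  0.60574577, -1.25799418],
       [ 0.        ,  0.        ,  0.        ,  1.        ]])}
top {'camera_matrix': array([[498.84104857,   0.        , 316.60310986],
       [  0.        , 498.84104857, 209.6778616 ],
       [  0.        ,   0.        ,   1.        ]]), 'world_to_cam': array([[ 0.01041405, -0.99994132, -0.00298265, -0.03520842],
       [ 0.9927992 ,  0.00998359,  0.11937368, -0.51929113],
       [-0.11933689, -0.00420433,  0.99284492, -1.56347694],
       [ 0.        ,  0.        ,  0.        ,  1.        ]])}
wrist {'camera_matrix': array([[280.11218104,   0.        , 324.47383239],
       [  0.        , 280.11218104, 199.38617873],
       [  0.        ,   0.        ,   1.        ]]), 'world_to_cam': array([[ 0.36611007,  0.9305673 , -0.00281264, -0.5239269 ],
       [-0.89516477,  0.35135275, -0.27428322,  0.03613208],
       [-0.25425076,  0.10293562,  0.96164484, -0.37848506],
       [ 0.        ,  0.        ,  0.        ,  1.        ]])}
```

View pics/side0.png

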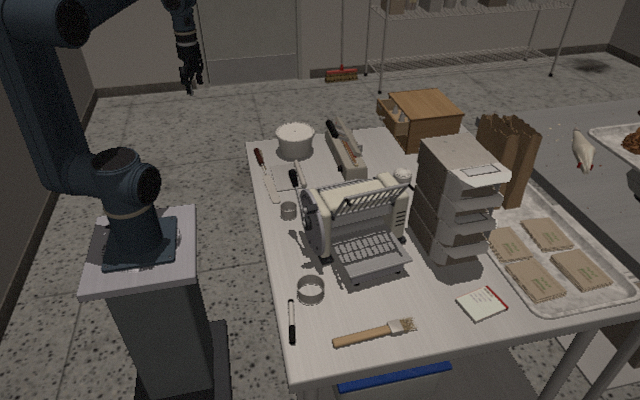

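View pics/top0.png

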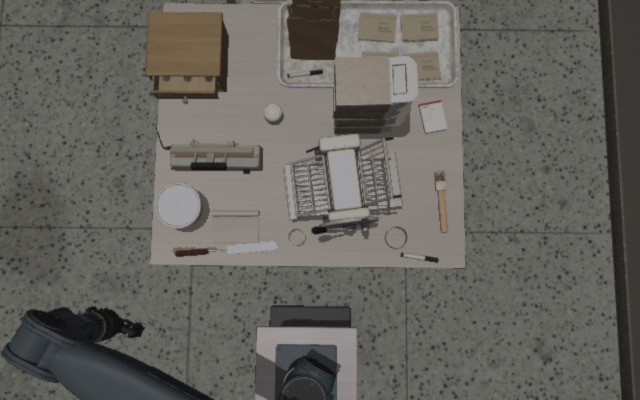

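View pics/wrist0.png

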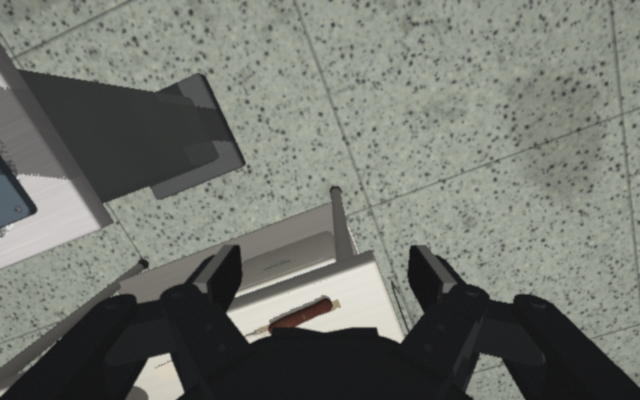

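```bash
python3 - <<'E'
import cv2
a=cv2.imread("pics/top0.png")[120:270,270:450];cv2.imwrite("pics/top0z.png",cv2.resize(a,None,fx=4.4,fy=4,interpolation=cv2.INTER_CUBIC)) if 0 else cv2.imwrite("pics/top0z.png",cv2.resize(a,None,fx=4,fy=4,interpolation=cv2.INTER_CUBIC))
a=cv2.imread("pics/side0.png")[150:310,260:430];cv2.imwrite("pics/side0z.png",cv2.resize(a,None,fx=3.7,fy=3.7,interpolation=cv2.INTER_CUBIC))
E
```

```text
(no output)
```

View pics/top0z.png

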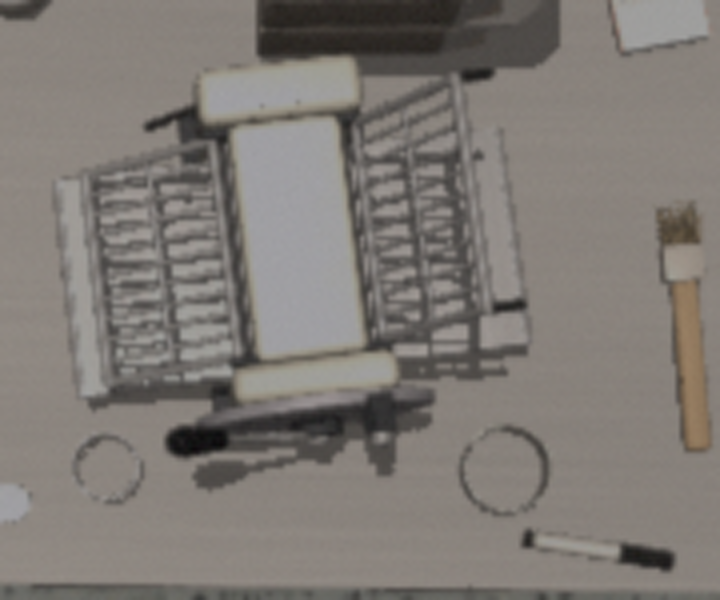

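View pics/side0z.png

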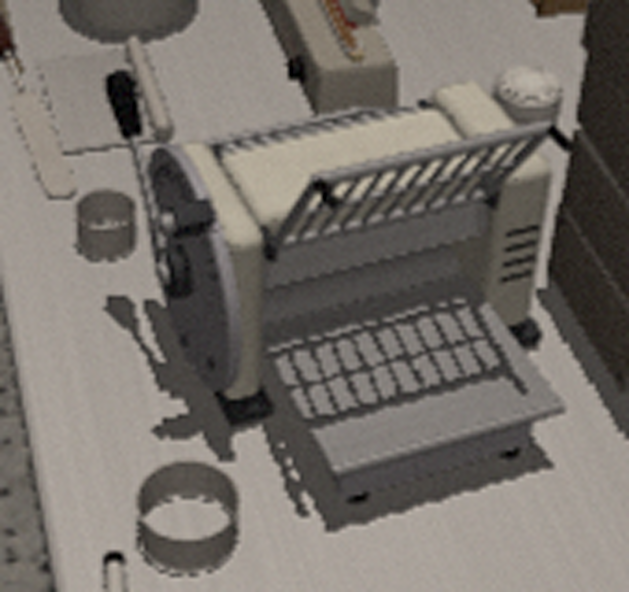

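```bash
cat > h.py <<'E'
import numpy as np,cv2
from workcell import r
def ray(n,uv,I=None):
    i=I or r.camera_info(n);K=i["camera_matrix"];T=i["world_to_cam"]
    d=np.array([(uv[0]-K[0,2])/K[0,0],-(uv[1]-K[1,2])/K[1,1],-1.]);R=T[:3,:3]
    return -R.T@T[:3,3],R.T@d
def onz(n,uv,z,I=None):
    o,d=ray(n,uv,I);return o+d*(z-o[2])/d[2]
def proj(n,p,I=None):
    i=I or r.camera_info(n);K=i["camera_matrix"];T=i["world_to_cam"]
    c=T[:3,:3]@np.asarray(p)+T[:3,3]
    return np.array([K[0,0]*c[0]/-c[2]+K[0,2],K[1,1]*-c[1]/-c[2]+K[1,2]])
def onplane(n,uv,p0,nrm,I=None):
    o,d=ray(n,uv,I);return o+d*(nrm@(p0-o))/(nrm@d)
E
python3 - <<'E'
from h import *
z=lambda u,v:(270+u/4-.4,120+v/4-.4)
P={}
for nm,uv,l in [("FL",(234,400),(-.12,.062)),("FR",(399,386),(-.12,-.062)),("BL",(196,70),(.134,.062)),("BR",(357,57),(.134,-.062))]:
    P[nm]=onz("top",z(*uv),.17);print(nm,P[nm])
print("widths",[np.linalg.norm(P[a]-P[b]) for a,b in [("FL","FR"),("BL","BR"),("FL","BL"),("FR","BR")]])
L=np.array([[-.12,.062],[-.12,-.062],[.134,.062],[.134,-.062]]);W=np.array([P[k][:2] for k in ["FL","FR","BL","BR"]])
lc=L.mean(0);wc=W.mean(0);A=(L-lc).T@(W-wc);th=np.arctan2(A[0,1]-A[1,0],A[0,0]+A[1,1])
R=np.array([[np.cos(th),-np.sin(th)],[np.sin(th),np.cos(th)]]);t=wc-R@lc
print("yaw",th,"origin",t,"res",W-(L@R.T+t))
print("table corners", [ (z_,onz("top",z(*z_),.056)) for z_ in [(527,348),(497,127),(55,180),(84,400)]])
i1=lambda x,y:R@[x,y]+t
for y in(.181,-.181): print(y,[ (R.T@(onz("top",z(*q),.056)[:2]-t)).round(4) for q in [(527,348),(497,127),(55,180),(84,400)]])
E
```

```text
FL [ 0.47419217 -0.06422274  0.17      ]
FR [ 0.48564188 -0.18418829  0.17      ]
BL [ 0.71991941 -0.03414657  0.17      ]
BR [ 0.73096044 -0.1535618   0.17      ]
widths [np.float64(0.12051069936954709), np.float64(0.11992455830065585), np.float64(0.24756101116371795), np.float64(0.24722292800863455)]
yaw 0.11737434450323876 origin [ 0.59572664 -0.10984958] res [[ 0.00490038 -0.00189396]
 [ 0.00182908  0.00128731]
 [-0.00162473 -0.00156247]
 [-0.00510473  0.00216913]]
table corners [((527, 348), array([ 0.52906219, -0.29656712,  0.056     ])), ((497, 127), array([ 0.70646707, -0.27440991,  0.056     ])), ((55, 180), array([0.65999335, 0.07729048, 0.056     ])), ((84, 400), array([0.48443596, 0.05129847, 0.056     ]))]
0.181 [array([-0.0881, -0.1776]), array([ 0.0907, -0.1764]), array([0.0857, 0.1783]), array([-0.0917,  0.1731])]
-0.181 [array([-0.0881, -0.1776]), array([ 0.0907, -0.1764]), array([0.0857, 0.1783]), array([-0.0917,  0.1731])]
```

```bash
python3 - <<'E'
from h import *
t=np.array([.5957,-.1098,0]);th=.122
R=np.array([[np.cos(th),-np.sin(th),0],[np.sin(th),np.cos(th),0],[0,0,1]])
def tri(a,b):
    o1,d1=ray("top",a);o2,d2=ray("side",b)
    s,_,_,_=np.linalg.lstsq(np.c_[d1,-d2],o2-o1,rcond=None)
    p=o1+s[0]*d1;q=o2+s[1]*d2;return (p+q)/2,np.linalg.norm(p-q)
A=cv2.imread("pics/top0.png");B=cv2.imread("pics/side0.png")
def dark(img,x0,x1,y0,y1,thr):
    m=(img[y0:y1,x0:x1].max(2)<thr).astype(np.uint8);n,l,s,c=cv2.connectedComponentsWithStats(m)
    for k in range(1,n):
        if s[k,4]>10: print(s[k]+np.array([x0,y0,0,0,0]),c[k]+[x0,y0])
dark(A,305,340,220,240,45);print();dark(B,283,303,160,190,45)
zt=lambda u,v:(270+(u+.5)/4-.5,120+(v+.5)/4-.5)
zs=lambda u,v:(260+(u+.5)/3.7-.5,150+(v+.5)/3.7-.5)
def rep(nm,a,b):
    p,e=tri(zt(*a),zs(*b));print(nm,p.round(4),"err",e.round(4),"local",(R.T@(p-t)).round(4))
rep("handle mid",(200,440),(123,102))
rep("guard corner front",(490,308),(320,192))
rep("guard corner back",(458,78),(552,132))
rep("block screw",(382,440),(165,222))
rep("block",(381,405),(195,216))
E
```

```text
[312 227  15   7  83] [319.02409639 229.61445783]

[289 169   9  18 109] [293.17431193 177.25688073]
handle mid [ 0.4428 -0.0398  0.1942] err 0.0 local [-0.1433  0.0881  0.1942]
guard corner front [ 0.5328 -0.2393  0.2492] err 0.0019 local [-0.0782 -0.1209  0.2492]
guard corner back [ 0.6948 -0.2178  0.2537] err 0.0032 local [ 0.0852 -0.1193  0.2537]
block screw [ 0.4462 -0.1706  0.185 ] err 0.0027 local [-0.1558 -0.0422  0.185 ]
block [ 0.4692 -0.1696  0.1856] err 0.0015 local [-0.1328 -0.044   0.1856]
```

```bash
python3 - <<'E'
from h import *
from scipy.spatial.transform import Rotation as Ro
s=r.observe();print(s["clock"],s["eef_pos"]);print(Ro.from_rotvec(s["tcp_rot"]).as_matrix().round(3))
t=np.array([.5957,-.1098,0]);th=.122
R=np.array([[np.cos(th),-np.sin(th),0],[np.sin(th),np.cos(th),0],[0,0,1]])
for a in (-.75,-.4,0,.29):
  print(a,(R@[-.143,-.134*np.sin(a),.1+.134*np.cos(a)]+t).round(4))
for g in np.arange(1.6,-.01,-.2):
  print(round(g,2),(R@[-.03,-.054-.12*np.cos(g-.6),.152+.12*np.sin(g-.6)]+t).round(4))
print(R@[-.148,.14,0]+t,R@[-.148,.0,0]+t)
E
```

```text
0.15 [0.19194788 0.48805747 0.2022419 ]
[[ 0.931 -0.001  0.366]
 [-0.366 -0.002  0.931]
 [-0.    -1.    -0.002]]
-0.75 [ 0.4426 -0.0365  0.198 ]
-0.4 [ 0.4474 -0.0754  0.2234]
0 [ 0.4538 -0.1272  0.234 ]
0.29 [ 0.4584 -0.1652  0.2284]
1.6 [ 0.5804 -0.2314  0.253 ]
1.4 [ 0.5827 -0.25    0.2381]
1.2 [ 0.5845 -0.2654  0.2198]
1.0 [ 0.5859 -0.2768  0.1987]
0.8 [ 0.5868 -0.2838  0.1758]
0.6 [ 0.5871 -0.2862  0.152 ]
0.4 [ 0.5868 -0.2838  0.1282]
0.2 [ 0.5859 -0.2768  0.1053]
0.0 [ 0.5845 -0.2654  0.0842]
[0.43176239 0.01114817 0.        ] [ 0.44880005 -0.12781124  0.        ]
```

Request:
drive_tool([
  {"delta_rot": [0, 0, -7], "offset": [18, -35, 4], "hand": 0},
  {"delta_rot": [0, 0, -14], "offset": [36, -70, 8], "hand": 0},
  {"delta_rot": [0, 0, -21], "offset": [54, -105, 12], "hand": 0},
  {"delta_rot": [0, 0, -28], "offset": [72, -140, 16], "hand": 0},
  {"delta_rot": [0, 0, -35], "offset": [90, -175, 20], "hand": 0},
])

```text
clock: 0.57
eef_pos: [0.2823, 0.3119, 0.223]
tcp_rot: [-1.43, 0.772, -0.772]
contact_force: [1.0, -0.2, -0.4]
finger_gap: 0.0254
```

Request:
drive_tool([
  {"delta_rot": [0, 0, -6], "offset": [19, -35, 0], "hand": 0},
  {"delta_rot": [0, 0, -12], "offset": [38, -70, 0], "hand": 0},
  {"delta_rot": [0, 0, -18], "offset": [57, -105, 0], "hand": 0},
  {"delta_rot": [0, 0, -24], "offset": [76, -140, 0], "hand": 0},
  {"delta_rot": [0, 0, -26.5], "offset": [95, -175, 0], "hand": 0},
])

```text
clock: 0.98
eef_pos: [0.3775, 0.1367, 0.2231]
tcp_rot: [-1.263, 1.121, -1.122]
contact_force: [1.5, 0.7, 0.3]
finger_gap: 0.0002
```

Request:
drive_tool([
  {"delta_rot": [0, 0, 0], "offset": [18, -30, 0], "hand": 0},
  {"delta_rot": [0, 0, 0], "offset": [36, -60, 0], "hand": 0},
  {"delta_rot": [0, 0, 0], "offset": [52, -90, -10], "hand": 0},
  {"delta_rot": [0, 0, 0], "offset": [53, -93, -33], "hand": 0},
  {"delta_rot": [0, 0, 0], "offset": [53, -93, -33], "hand": 0},
])

```text
clock: 1.4
eef_pos: [0.4281, 0.0438, 0.1855]
tcp_rot: [-1.268, 1.128, -1.117]
contact_force: [-0.2, -0.1, -1.4]
finger_gap: 0.0002
```

```bash
python3 - <<'E'
from h import *
from scipy.spatial.transform import Rotation as Ro
s=r.observe();print(s);print(Ro.from_rotvec(s["tcp_rot"]).as_matrix().round(3))
a=r.camera("side");cv2.imwrite("pics/s1.png",cv2.resize(a[60:260,200:440],None,fx=3,fy=3))
a=r.camera("wrist");cv2.imwrite("pics/w1.png",a)
E
```

```text
{'clock': 1.4, 'qpos': array([-5.40810074e-02, -1.91858560e-01, -1.62714962e-01,  1.60841111e+00,
       -1.68172487e-04,  1.39830618e+00]), 'dq': array([ 0.05223516, -0.02364112,  0.04371342,  0.07577552,  0.01950947,
        0.01722152]), 'tau': array([ -0.8768733 , -27.35490561,  35.45678616,  -0.75016983,
        -0.1200652 ,  -0.07646773]), 'eef_pos': array([0.4280994 , 0.04376547, 0.1854655 ]), 'tcp_rot': array([-1.2684597 ,  1.1279566 , -1.11692856]), 'contact_force': array([-0.1696063 , -0.10379262, -1.4495293 ]), 'moment': array([0.0881309 , 0.08460856, 0.0258878 ]), 'finger_gap': 0.0001836503973423795}
[[ 0.118 -0.008  0.993]
 [-0.993  0.     0.118]
 [-0.001 -1.    -0.008]]
```

View pics/s1.png

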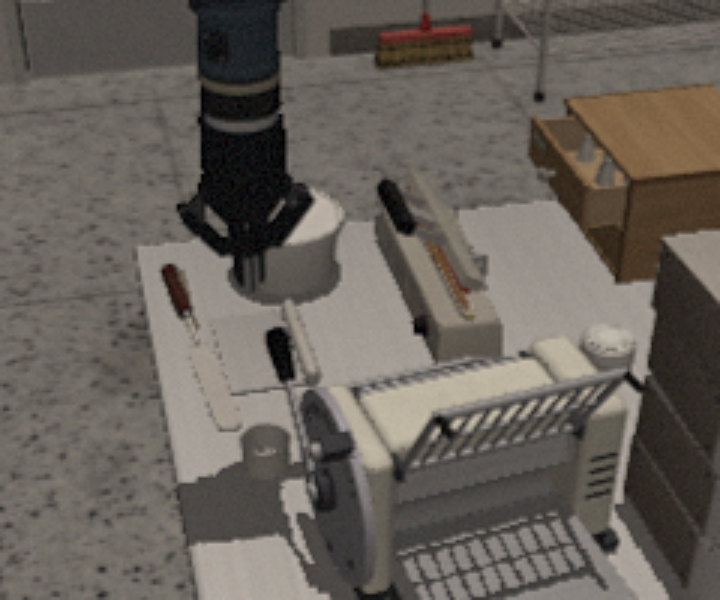

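View pics/w1.png

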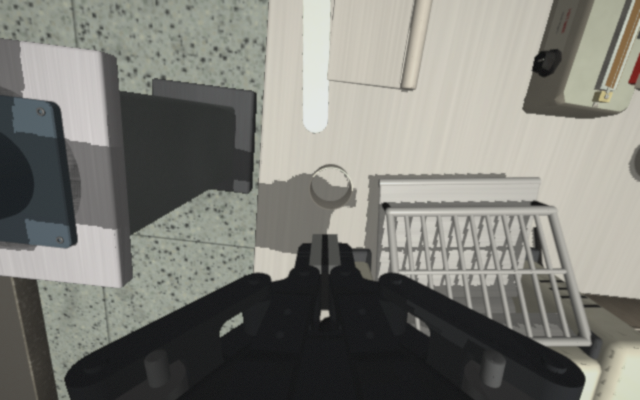

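Request:
drive_tool([
  {"delta_rot": [0, 0, 0], "offset": [2, -16, 2], "hand": 0},
  {"delta_rot": [0, 0, 0], "offset": [4, -30, 4], "hand": 0},
  {"delta_rot": [0, 0, 0], "offset": [5, -44, 5], "hand": 0},
  {"delta_rot": [0, 0, 0], "offset": [7, -56, 5], "hand": 0},
  {"delta_rot": [0, 0, 0], "offset": [8, -66, 5], "hand": 0},
])

```text
clock: 1.92
eef_pos: [0.4389, -0.02, 0.1971]
tcp_rot: [-1.264, 1.114, -1.118]
contact_force: [0.3, 0.5, 0.6]
finger_gap: -0.0
```

Request:
drive_tool([
  {"delta_rot": [0, 0, 0], "offset": [1, -10, 0], "hand": 0},
  {"delta_rot": [0, 0, 0], "offset": [2, -20, 0], "hand": 0},
  {"delta_rot": [0, 0, 0], "offset": [4, -30, 0], "hand": 0},
  {"delta_rot": [0, 0, 0], "offset": [5, -40, 0], "hand": 0},
  {"delta_rot": [0, 0, 0], "offset": [6, -50, 0], "hand": 0},
])

```text
clock: 2.33
eef_pos: [0.4443, -0.0712, 0.1952]
tcp_rot: [-1.265, 1.118, -1.118]
contact_force: [0.6, 0.5, 0.0]
finger_gap: 0.0001
```

```bash
python3 - <<'E'
from h import *
s=r.observe();print(s["eef_pos"],s["contact_force"])
a=r.camera("side");cv2.imwrite("pics/s2.png",cv2.resize(a[100:260,240:400],None,fx=3.7,fy=3.7))
E
```

```text
[ 0.4442844  -0.07124346  0.19521085] [0.57332163 0.47435437 0.0357816 ]
```

View pics/s2.png

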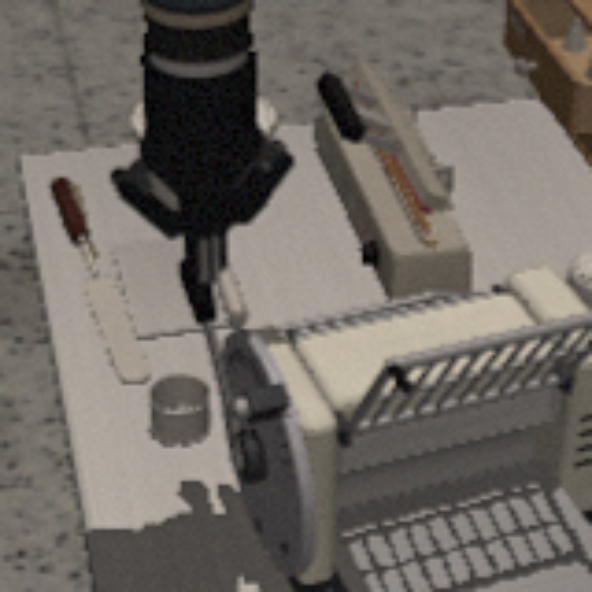

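```bash
python3 - <<'E'
from h import *
a=r.camera("top");cv2.imwrite("pics/t2.png",cv2.resize(a[150:280,270:420],None,fx=4,fy=4))
cv2.imwrite("pics/w2.png",r.camera("wrist"))
print(proj("side",r.observe()["eef_pos"]),proj("top",r.observe()["eef_pos"]))
E
```

```text
[295.47458049 183.55921433] [330.60099506 229.24139212]
```

View pics/t2.png

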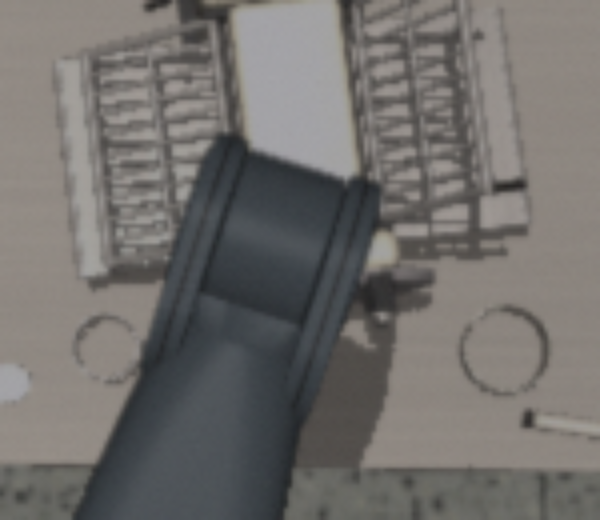

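View pics/w2.png

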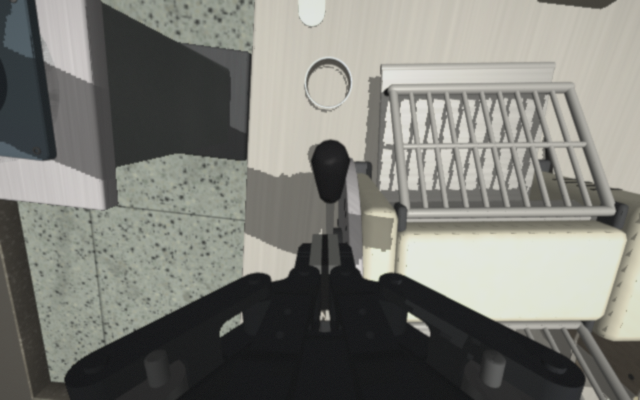

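```bash
python3 - <<'E'
from h import *
t=np.array([.5957,-.1098,0]);th=.122
R=np.array([[np.cos(th),-np.sin(th),0],[np.sin(th),np.cos(th),0],[0,0,1]])
n=R[:,0];p0=R@[-.143,0,0]+t
I=r.camera_info("wrist");T=I["world_to_cam"];print("cam",-T[:3,:3].T@T[:3,3])
print("tcp in wrist",proj("wrist",r.observe()["eef_pos"]))
def tri(a,b):
    o1,d1=ray("wrist",a);o2,d2=ray("side",b)
    s,_,_,_=np.linalg.lstsq(np.c_[d1,-d2],o2-o1,rcond=None)
    p=o1+s[0]*d1;q=o2+s[1]*d2;p_=(p+q)/2;return p_.round(4),np.linalg.norm(p-q).round(4),(R.T@(p_-t)).round(4)
print("handle",tri((330,168),(294,180)))
for a in (-.95,-.75,-.6,-.4,0,.2):
  for rr in (.102,.154):
    p=R@[-.143,-rr*np.sin(a),.1+rr*np.cos(a)]+t
    print(a,rr,proj("wrist",p).round(0),proj("side",p).round(0))
E
```

```text
cam [ 0.43630085 -0.00216821  0.36532052]
tcp in wrist [323.6703924  230.02047287]
handle (array([ 0.4452, -0.0329,  0.1794]), np.float64(0.0029), array([-0.1401,  0.0947,  0.1794]))
-0.95 0.102 [327. 180.] [294. 189.]
-0.95 0.154 [328. 121.] [289. 171.]
-0.75 0.102 [328. 203.] [295. 187.]
-0.75 0.154 [328. 160.] [291. 168.]
-0.6 0.102 [328. 223.] [296. 186.]
-0.6 0.154 [329. 199.] [293. 167.]
-0.4 0.102 [328. 253.] [298. 187.]
-0.4 0.154 [329. 260.] [296. 168.]
0 0.102 [328. 311.] [303. 194.]
0 0.154 [329. 379.] [303. 177.]
0.2 0.102 [328. 334.] [306. 199.]
0.2 0.154 [329. 418.] [307. 185.]
```

Request:
drive_tool([
  {"delta_rot": [0, 0, 0], "offset": [0, 0, 25], "hand": 0},
  {"delta_rot": [0, 0, 0], "offset": [-3, 20, 40], "hand": 0},
  {"delta_rot": [0, 0, 0], "offset": [-7, 50, 40], "hand": 0},
  {"delta_rot": [0, 0, 0], "offset": [-10, 80, 40], "hand": 0},
  {"delta_rot": [0, 0, 0], "offset": [-13, 98, 25], "hand": 0},
])

```text
clock: 2.9
eef_pos: [0.4326, 0.0298, 0.2235]
tcp_rot: [-1.26, 1.113, -1.12]
contact_force: [-0.2, -0.6, -0.0]
finger_gap: -0.0002
```

Request:
drive_tool([
  {"delta_rot": [0, 0, 0], "offset": [0, 3, -25], "hand": 0},
  {"delta_rot": [0, 0, 0], "offset": [0, 3, -55], "hand": 0},
  {"delta_rot": [0, 0, 0], "offset": [0, 3, -55], "hand": 0},
  {"delta_rot": [0, 0, 0], "offset": [0, 3, -55], "hand": 0},
  {"delta_rot": [0, 0, 0], "offset": [0, 3, -55], "hand": 0},
])

```text
clock: 3.32
eef_pos: [0.4318, 0.0305, 0.1667]
tcp_rot: [-1.264, 1.117, -1.119]
contact_force: [0.5, -0.0, 1.1]
finger_gap: 0.0
```

```bash
python3 - <<'E'
from h import *
s=r.observe();print(s["eef_pos"],s["contact_force"])
t=np.array([.5957,-.1098,0]);th=.122
R=np.array([[np.cos(th),-np.sin(th),0],[np.sin(th),np.cos(th),0],[0,0,1]])
print(R.T@(s["eef_pos"]-t))
a=r.camera("side");cv2.imwrite("pics/s3.png",cv2.resize(a[120:240,250:390],None,fx=5,fy=5,interpolation=cv2.INTER_CUBIC))
E
```

```text
[0.43182113 0.03050061 0.16672715] [ 0.51583098 -0.03956419  1.14529348]
[-0.14558655  0.15920145  0.16672715]
```

View pics/s3.png

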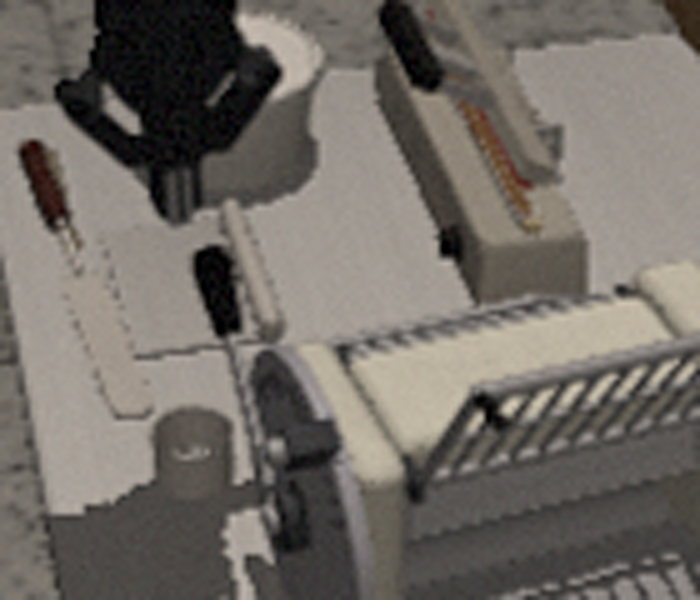

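Request:
drive_tool([
  {"delta_rot": [0, 0, 0], "offset": [0, -12, 0], "hand": 0},
  {"delta_rot": [0, 0, 0], "offset": [1, -24, 0], "hand": 0},
  {"delta_rot": [0, 0, 0], "offset": [2, -36, 0], "hand": 0},
  {"delta_rot": [0, 0, 0], "offset": [3, -48, 0], "hand": 0},
  {"delta_rot": [0, 0, 0], "offset": [4, -60, 0], "hand": 0},
])

```text
clock: 3.78
eef_pos: [0.4371, -0.0126, 0.176]
tcp_rot: [-1.227, 1.122, -1.092]
contact_force: [-16.8, 53.7, 53.6]
finger_gap: 0.0001
```

```bash
python3 - <<'E'
from h import *
a=r.camera("side");cv2.imwrite("pics/s4.png",cv2.resize(a[120:240,250:390],None,fx=5,fy=5,interpolation=cv2.INTER_CUBIC))
E
```

```text
(no output)
```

View pics/s4.png

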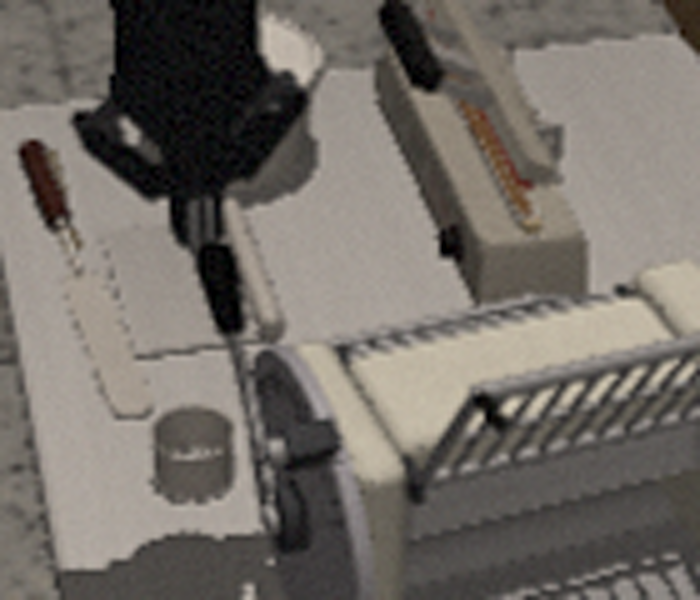

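Request:
drive_tool([
  {"delta_rot": [0, 0, 0], "offset": [-1, 15, 0], "hand": 0},
  {"delta_rot": [0, 0, 0], "offset": [-2, 35, 0], "hand": 0},
  {"delta_rot": [0, 0, 0], "offset": [-4, 55, 0], "hand": 0},
  {"delta_rot": [0, 0, 0], "offset": [-5, 70, 0], "hand": 0},
  {"delta_rot": [0, 0, 0], "offset": [-5, 70, 0], "hand": 0},
])

```text
clock: 4.25
eef_pos: [0.4322, 0.0423, 0.1687]
tcp_rot: [-1.261, 1.113, -1.119]
contact_force: [-0.1, -0.1, 0.1]
finger_gap: -0.0003
```

```bash
python3 - <<'E'
from h import *
s=r.observe();print(s["eef_pos"],s["contact_force"])
a=r.camera("side");cv2.imwrite("pics/s5.png",cv2.resize(a[120:240,250:390],None,fx=5,fy=5,interpolation=cv2.INTER_CUBIC))
a=r.camera("wrist");cv2.imwrite("pics/w5.png",a)
a=r.camera("top");cv2.imwrite("pics/t5.png",cv2.resize(a[150:280,270:420],None,fx=4,fy=4))
E
```

```text
[0.43215118 0.04226959 0.16870035] [-0.09661568 -0.08002913  0.05526189]
```

View pics/s5.png

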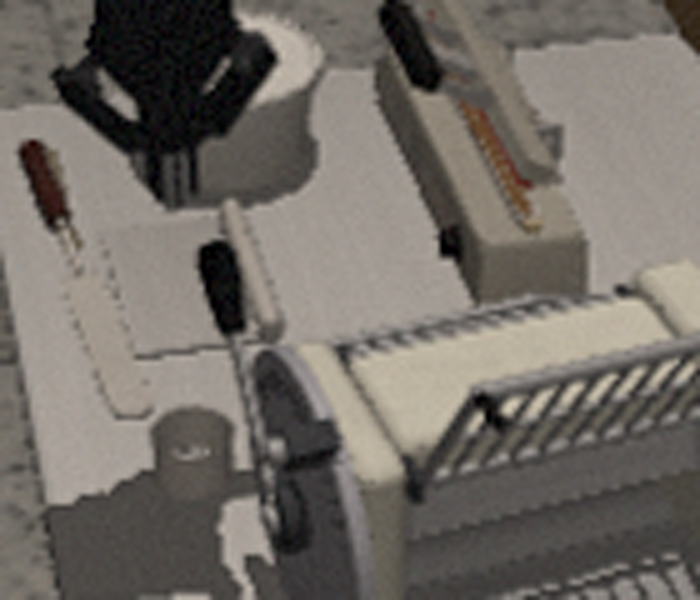

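View pics/w5.png

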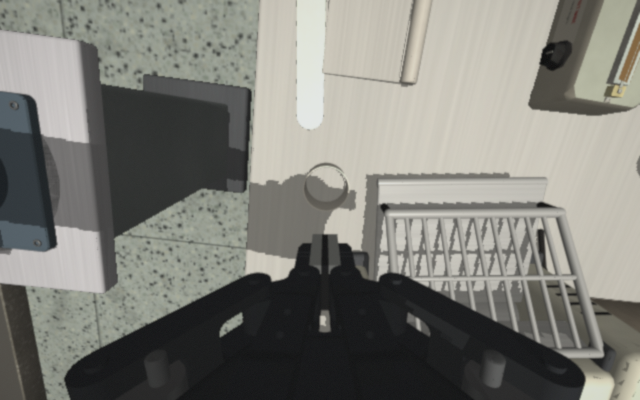

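View pics/t5.png

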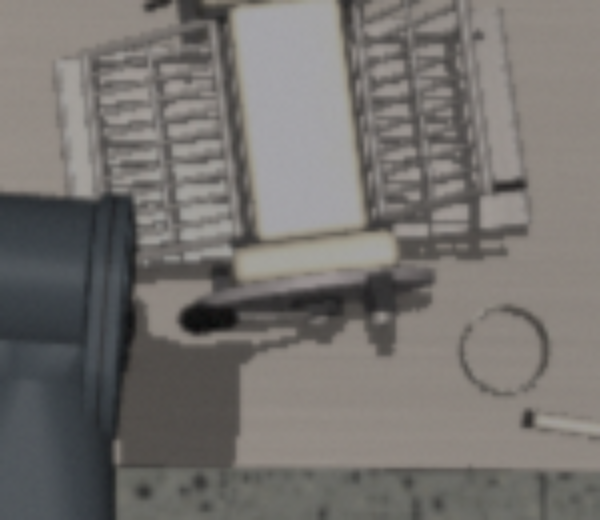

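Request:
drive_tool([
  {"delta_rot": [0, 0, 0], "offset": [3, -25, 22], "hand": 0},
  {"delta_rot": [0, 0, 0], "offset": [5, -48, 25], "hand": 0},
  {"delta_rot": [0, 0, 0], "offset": [6, -55, 29], "hand": 0},
  {"delta_rot": [0, 0, 0], "offset": [7, -65, 38], "hand": 0},
  {"delta_rot": [0, 0, 0], "offset": [8, -75, 47], "hand": 0},
])

```text
clock: 4.82
eef_pos: [0.438, -0.0354, 0.2127]
tcp_rot: [-1.264, 1.12, -1.119]
contact_force: [0.8, -2.0, 0.1]
finger_gap: 0.0001
```

```bash
python3 - <<'E'
from h import *
a=r.camera("side");cv2.imwrite("pics/s6.png",cv2.resize(a[120:240,250:390],None,fx=5,fy=5,interpolation=cv2.INTER_CUBIC))
E
```

```text
(no output)
```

View pics/s6.png

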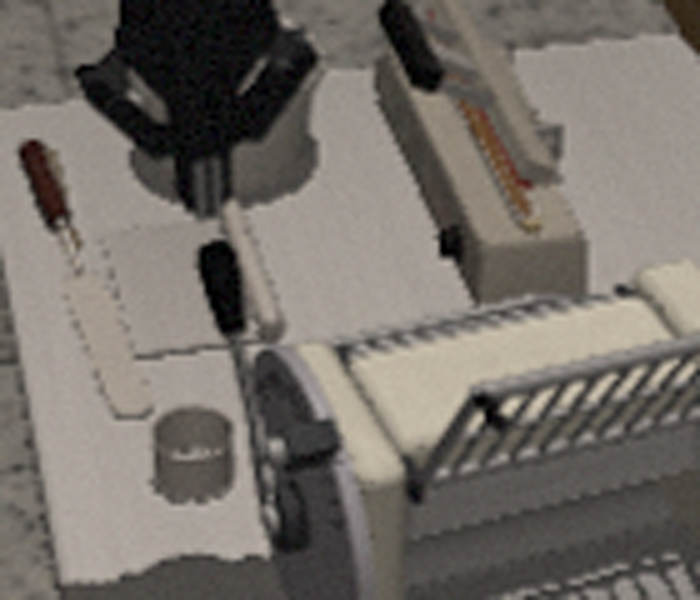

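```bash
python3 - <<'E'
from h import *
t=np.array([.5957,-.1098,0]);th=.122
R=np.array([[np.cos(th),-np.sin(th),0],[np.sin(th),np.cos(th),0],[0,0,1]])
def tri(a,b):
    o1,d1=ray("top",a);o2,d2=ray("side",b)
    s,_,_,_=np.linalg.lstsq(np.c_[d1,-d2],o2-o1,rcond=None)
    p=o1+s[0]*d1;q=o2+s[1]*d2;return (p+q)/2,np.linalg.norm(p-q)
A=cv2.imread("pics/t5.png");B=cv2.imread("pics/s5.png")
def dark(img,x0,x1,y0,y1,thr,f,ox,oy):
    m=(img[y0:y1,x0:x1].max(2)<thr).astype(np.uint8);n,l,s,c=cv2.connectedComponentsWithStats(m)
    k=1+np.argmax(s[1:,4]);b=s[k];print("bbox",b[:4]+np.array([x0,y0,0,0]),b[4])
    cc=((c[k]+[x0,y0]+.5)/f-.5)+[ox,oy];print(cc);return cc
a=dark(A,165,260,295,340,45,4,270,150);b=dark(B,185,260,230,340,45,5,250,120)
p,e=tri(a,b);l=R.T@(p-t);print(p,e,l,"theta",-np.arctan2(l[1],l[2]-.1),"r",np.hypot(l[1],l[2]-.1))
for q in (-.9,-.8,-.7,-.6,-.5): 
  P=[R@[-.143,-rr*np.sin(q),.1+rr*np.cos(q)]+t for rr in(.102,.154)]
  print(q,[(proj("top",x).round(1),proj("side",x).round(1)) for x in P])
s=r.observe();print(proj("side",s["eef_pos"]),s["eef_pos"],R.T@(s["eef_pos"]-t))
E
```

```text
bbox [182 305  55  27] 1155
[321.83214286 229.10205628]
bbox [199 242  46  93] 2858
[294.08054584 176.64996501]
[ 0.44448257 -0.04610824  0.2000594 ] 0.0012378322444855452 [-0.14234233  0.08162115  0.2000594 ] theta -0.6842572141673329 r 0.12912744149833835
-0.9 [(array([322.4, 230.1]), array([294.2, 188. ])), (array([308.3, 230.8]), array([289.5, 170.3]))]
-0.8 [(array([324.7, 229.6]), array([294.9, 187.1])), (array([311.8, 230. ]), array([290.4, 168.8]))]
-0.7 [(array([327.3, 229.1]), array([295.6, 186.6])), (array([315.7, 229.3]), array([291.5, 167.8]))]
-0.6 [(array([330.1, 228.6]), array([296.5, 186.5])), (array([320.1, 228.5]), array([292.7, 167.4]))]
-0.5 [(array([333.2, 228.1]), array([297.4, 186.7])), (array([324.8, 227.8]), array([294.1, 167.5]))]
[291.20487396 170.57207744] [ 0.43935276 -0.03721434  0.21483928] [-0.14635165  0.09107323  0.21483928]
```

```bash
python3 - <<'E'
from h import *
for nm,p,v in [("s1",[.4281,.0438,.1855],(200+250/3,60+287/3)),("s3",[.4318,.0305,.1667],(250+180/5,120+222/5)),("s5",[.4322,.0423,.1687],(250+180/5,120+207/5)),("s6",[.4393,-.0372,.2148],(250+207/5,120+214/5))]:
    print(nm,proj("side",p),v)
    for dz in (0.02,.03): print(proj("side",np.array(p)+[0,0,dz]))
E
python3 - <<'E'
import cv2
a=cv2.imread("pics/s1.png")[130:400,150:420];cv2.imwrite("pics/s1z.png",cv2.resize(a,None,fx=2.2,fy=2.2))
E
```

```text
s1 [282.75640692 163.85587955] (283.3333333333333, 155.66666666666669)
[282.42406799 157.98814578]
[282.25545    155.01104805]
s3 [285.07964639 171.66073515] (286.0, 164.4)
[284.77043302 165.87705903]
[284.61355126 162.94266682]
s5 [284.51525967 168.80592613] (286.0, 161.4)
[284.20256088 163.03176016]
[284.04392563 160.10246758]
s6 [291.18512515 170.58363686] (291.4, 162.8)
[290.91819198 164.38732157]
[290.78262439 161.2403931 ]
```

View pics/s1z.png

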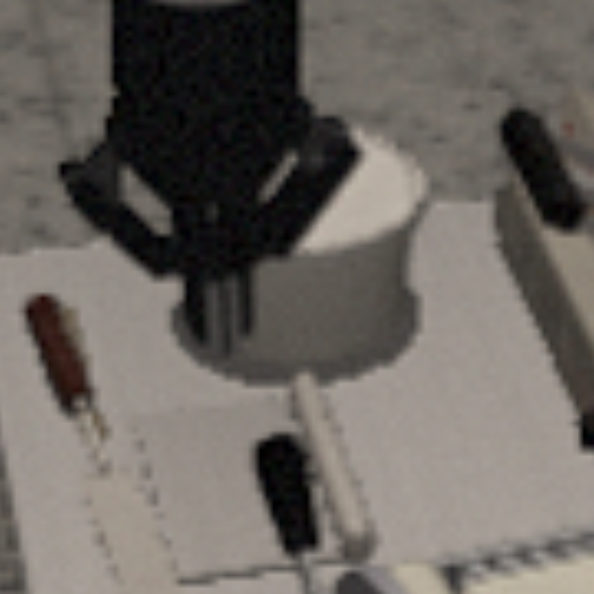

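```bash
python3 - <<'E'
from h import *
s=r.observe();p=s["eef_pos"];I=r.camera_info("wrist");cv2.imwrite("pics/w6.png",r.camera("wrist"))
for dz in (0,.01,.02,.025,.03): print(dz,proj("wrist",p+[0,.011,dz],I),proj("wrist",p+[0,.0,dz],I))
E
```

```text
0 [325.69978353 214.2347825 ] [323.65326389 230.06939483]
0.01 [325.82002304 219.63772098] [323.65786479 236.25647993]
0.02 [325.95465382 225.68732811] [323.66300618 243.17039677]
0.025 [326.02819824 228.99203215] [323.66581022 246.94115234]
0.03 [326.10642403 232.50709199] [323.66878925 250.94721531]
```

View pics/w6.png

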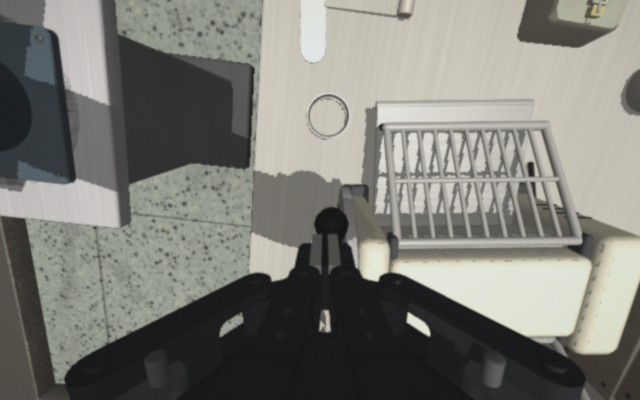

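Request:
drive_tool([
  {"delta_rot": [0, 0, 0], "offset": [-3, 25, 2], "hand": 0},
  {"delta_rot": [0, 0, 0], "offset": [-6, 50, 0], "hand": 0},
  {"delta_rot": [0, 0, 0], "offset": [-6, 50, -25], "hand": 0},
  {"delta_rot": [0, 0, 0], "offset": [-6, 50, -55], "hand": 0},
  {"delta_rot": [0, 0, 0], "offset": [-6, 50, -55], "hand": 0},
])

```text
clock: 5.33
eef_pos: [0.4265, 0.0172, 0.1496]
tcp_rot: [-1.274, 1.129, -1.108]
contact_force: [-1.1, -0.8, -2.6]
finger_gap: 0.0001
```

```bash
python3 - <<'E'
from h import *
t=np.array([.5957,-.1098,0]);th=.122
R=np.array([[np.cos(th),-np.sin(th),0],[np.sin(th),np.cos(th),0],[0,0,1]])
s=r.observe();print(R.T@(s["eef_pos"]-t),s["eef_pos"])
E
```

```text
[-0.15251881  0.14664574  0.14961874] [0.4264684  0.01719459 0.14961874]
```

Request:
drive_tool([
  {"delta_rot": [0, 0, 0], "offset": [2, -15, 0], "hand": 0},
  {"delta_rot": [0, 0, 0], "offset": [3, -26, 4], "hand": 0},
  {"delta_rot": [0, 0, 0], "offset": [5, -36, 12], "hand": 0},
  {"delta_rot": [0, 0, 0], "offset": [6, -46, 20], "hand": 0},
  {"delta_rot": [0, 0, 0], "offset": [7, -56, 27], "hand": 0},
])

```text
clock: 5.75
eef_pos: [0.4401, -0.0414, 0.1866]
tcp_rot: [-1.263, 1.117, -1.12]
contact_force: [-0.2, 2.1, -1.7]
finger_gap: -0.0002
```

```bash
python3 - <<'E'
from h import *
t=np.array([.5957,-.1098,0]);th=.122
R=np.array([[np.cos(th),-np.sin(th),0],[np.sin(th),np.cos(th),0],[0,0,1]])
s=r.observe();print(R.T@(s["eef_pos"]-t),s["contact_force"])
a=r.camera("side");cv2.imwrite("pics/s7.png",cv2.resize(a[120:240,250:390],None,fx=5,fy=5,interpolation=cv2.INTER_CUBIC))
E
```

```text
[-0.14614288  0.08679428  0.18655084] [-0.16972623  2.06296626 -1.65159699]
```

View pics/s7.png

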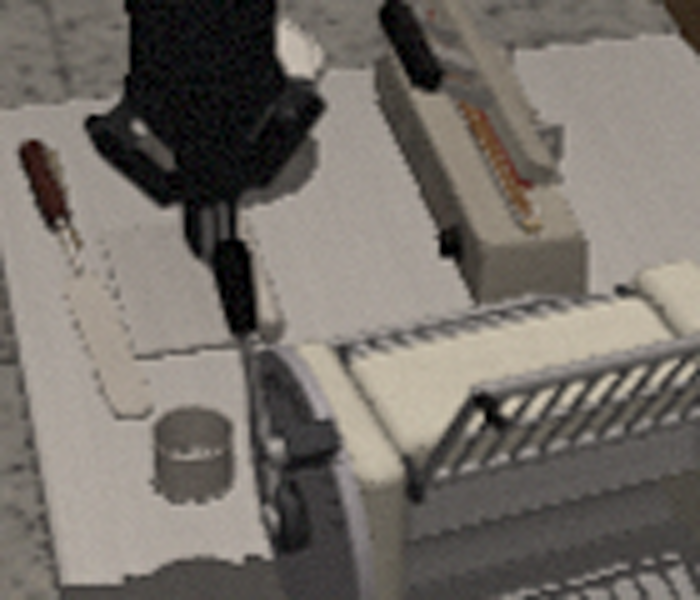

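Request:
drive_tool([
  {"delta_rot": [0, 0, 0], "offset": [1, -10, 6], "hand": 0},
  {"delta_rot": [0, 0, 0], "offset": [2, -20, 11], "hand": 0},
  {"delta_rot": [0, 0, 0], "offset": [3, -30, 15], "hand": 0},
  {"delta_rot": [0, 0, 0], "offset": [4, -40, 18], "hand": 0},
  {"delta_rot": [0, 0, 0], "offset": [5, -50, 19], "hand": 0},
])

```text
clock: 6.22
eef_pos: [0.4448, -0.0916, 0.2044]
tcp_rot: [-1.264, 1.117, -1.12]
contact_force: [-0.5, 1.9, 1.8]
finger_gap: 0.0001
```

Request:
drive_tool([
  {"delta_rot": [0, 0, 0], "offset": [1, -6, 0], "hand": 0},
  {"delta_rot": [0, 0, 0], "offset": [2, -12, 0], "hand": 0},
  {"delta_rot": [0, 0, 0], "offset": [3, -17, 0], "hand": 0},
  {"delta_rot": [0, 0, 0], "offset": [3, -21, 0], "hand": 0},
  {"delta_rot": [0, 0, 0], "offset": [3, -24, 0], "hand": 0},
])

```text
clock: 6.63
eef_pos: [0.4471, -0.1148, 0.2028]
tcp_rot: [-1.265, 1.119, -1.118]
contact_force: [1.9, 1.5, 0.4]
finger_gap: -0.0001
```

```bash
python3 - <<'E'
from h import *
t=np.array([.5957,-.1098,0]);th=.122
R=np.array([[np.cos(th),-np.sin(th),0],[np.sin(th),np.cos(th),0],[0,0,1]])
s=r.observe();print(R.T@(s["eef_pos"]-t),s["contact_force"])
a=r.camera("side");cv2.imwrite("pics/s8.png",cv2.resize(a[120:240,250:390],None,fx=5,fy=5,interpolation=cv2.INTER_CUBIC))
E
```

```text
[-0.14806643  0.01315881  0.20279811] [1.86556544 1.51544305 0.39543307]
```

View pics/s8.png

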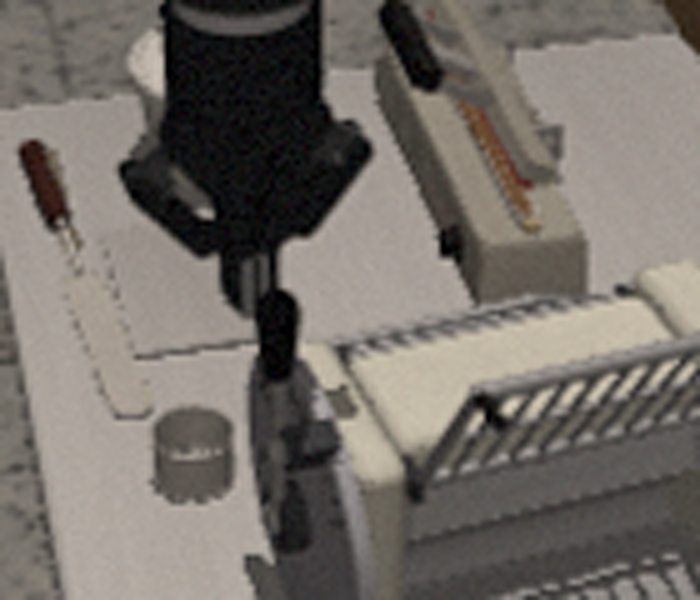

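Request:
drive_tool([
  {"delta_rot": [0, 0, 0], "offset": [1, -4, 0], "hand": 0},
  {"delta_rot": [0, 0, 0], "offset": [1, -8, -1], "hand": 0},
  {"delta_rot": [0, 0, 0], "offset": [1, -12, -2], "hand": 0},
  {"delta_rot": [0, 0, 0], "offset": [2, -15, -3], "hand": 0},
  {"delta_rot": [0, 0, 0], "offset": [2, -18, -3], "hand": 0},
])

```text
clock: 7.1
eef_pos: [0.4493, -0.1327, 0.2]
tcp_rot: [-1.265, 1.118, -1.118]
contact_force: [1.1, 1.3, 0.0]
finger_gap: -0.0002
```

Request:
drive_tool([
  {"delta_rot": [0, 0, 0], "offset": [0, -1, 0], "hand": 0},
  {"delta_rot": [0, 0, 0], "offset": [0, -2, 0], "hand": 0},
  {"delta_rot": [0, 0, 0], "offset": [0, -3, 0], "hand": 0},
  {"delta_rot": [0, 0, 0], "offset": [0, -4, -1], "hand": 0},
  {"delta_rot": [0, 0, 0], "offset": [0, -5, -1], "hand": 0},
])

```text
clock: 7.52
eef_pos: [0.4493, -0.1375, 0.1993]
tcp_rot: [-1.265, 1.118, -1.119]
contact_force: [-0.1, 1.5, -0.3]
finger_gap: -0.0
```

```bash
python3 - <<'E'
from h import *
t=np.array([.5957,-.1098,0]);th=.122
R=np.array([[np.cos(th),-np.sin(th),0],[np.sin(th),np.cos(th),0],[0,0,1]])
s=r.observe();print(R.T@(s["eef_pos"]-t),s["contact_force"])
a=r.camera("side");cv2.imwrite("pics/s9.png",cv2.resize(a[150:240,280:380],None,fx=6,fy=6,interpolation=cv2.INTER_CUBIC))
E
```

```text
[-0.14868396 -0.00972781  0.19925374] [-0.08001689  1.52442353 -0.31869071]
```

View pics/s9.png

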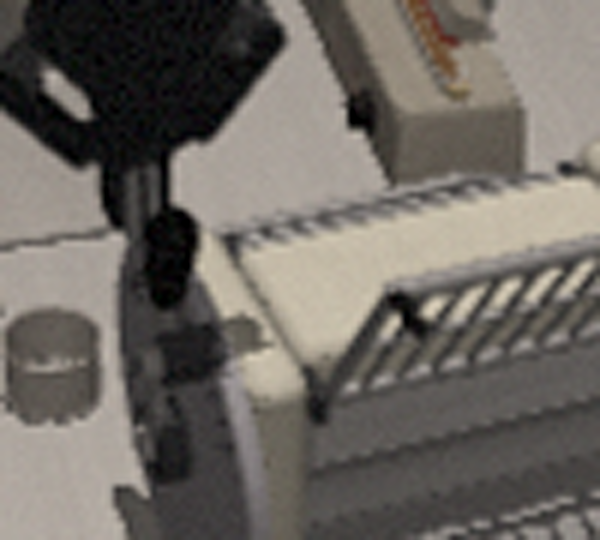

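Request:
drive_tool([
  {"delta_rot": [0, 0, 0], "offset": [0, -1, 0], "hand": 0},
  {"delta_rot": [0, 0, 0], "offset": [0, -2, 0], "hand": 0},
  {"delta_rot": [0, 0, 0], "offset": [0, -3, 0], "hand": 0},
  {"delta_rot": [0, 0, 0], "offset": [0, -4, -1], "hand": 0},
  {"delta_rot": [0, 0, 0], "offset": [0, -4, -1], "hand": 0},
])

```text
clock: 7.98
eef_pos: [0.4492, -0.142, 0.1983]
tcp_rot: [-1.265, 1.118, -1.119]
contact_force: [-0.6, 0.4, 0.5]
finger_gap: -0.0001
```

Request:
drive_tool([
  {"delta_rot": [0, 0, 0], "offset": [0, -1, 0], "hand": 0},
  {"delta_rot": [0, 0, 0], "offset": [0, -2, 0], "hand": 0},
  {"delta_rot": [0, 0, 0], "offset": [0, -3, 0], "hand": 0},
  {"delta_rot": [0, 0, 0], "offset": [0, -3, -1], "hand": 0},
  {"delta_rot": [0, 0, 0], "offset": [0, -3, -1], "hand": 0},
])

```text
clock: 8.4
eef_pos: [0.4491, -0.1448, 0.1973]
tcp_rot: [-1.265, 1.118, -1.119]
contact_force: [0.1, 1.3, 1.3]
finger_gap: 0.0001
```

Request:
drive_tool([
  {"delta_rot": [0, 0, 0], "offset": [0, -1, 0], "hand": 0},
  {"delta_rot": [0, 0, 0], "offset": [0, -2, 0], "hand": 0},
  {"delta_rot": [0, 0, 0], "offset": [0, -3, 0], "hand": 0},
  {"delta_rot": [0, 0, 0], "offset": [0, -3, 0], "hand": 0},
  {"delta_rot": [0, 0, 0], "offset": [0, -3, 0], "hand": 0},
])

```text
clock: 8.82
eef_pos: [0.4491, -0.1476, 0.197]
tcp_rot: [-1.265, 1.119, -1.118]
contact_force: [0.6, 0.8, -0.2]
finger_gap: 0.0002
```

```bash
python3 - <<'E'
from h import *
a=r.camera("side");cv2.imwrite("pics/s10.png",cv2.resize(a[170:230,290:350],None,fx=10,fy=10,interpolation=cv2.INTER_CUBIC))
a=r.camera("wrist");cv2.imwrite("pics/w10.png",a)
a=r.camera("top");cv2.imwrite("pics/t10.png",cv2.resize(a[190:250,310:400],None,fx=8,fy=8,interpolation=cv2.INTER_CUBIC))
E
```

```text
(no output)
```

View pics/s10.png

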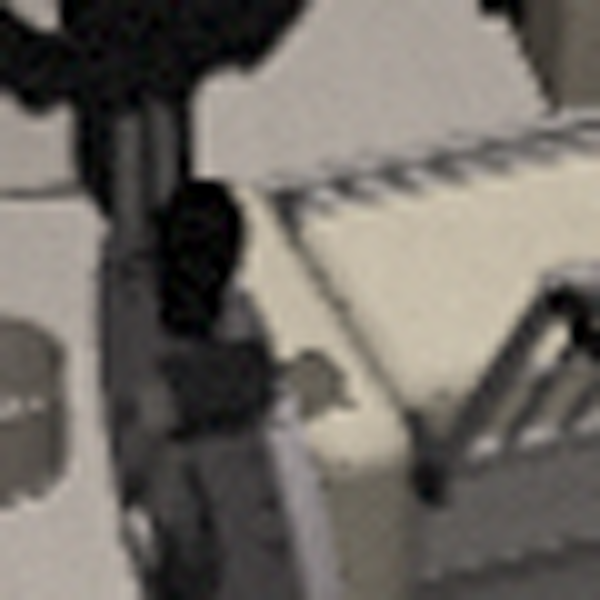

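View pics/t10.png

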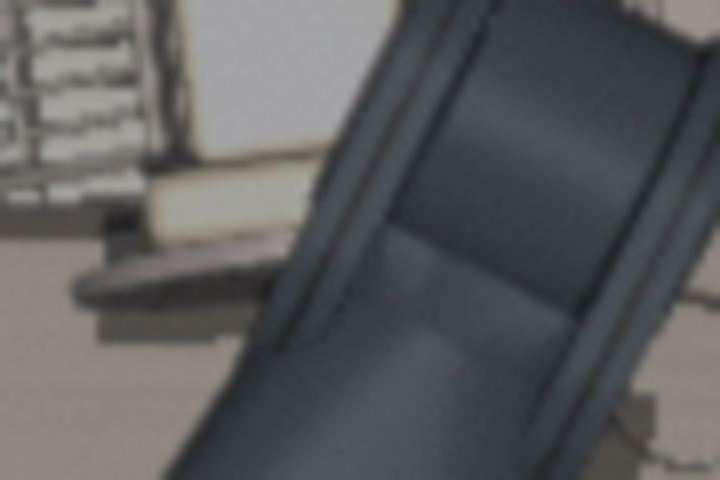

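View pics/w10.png

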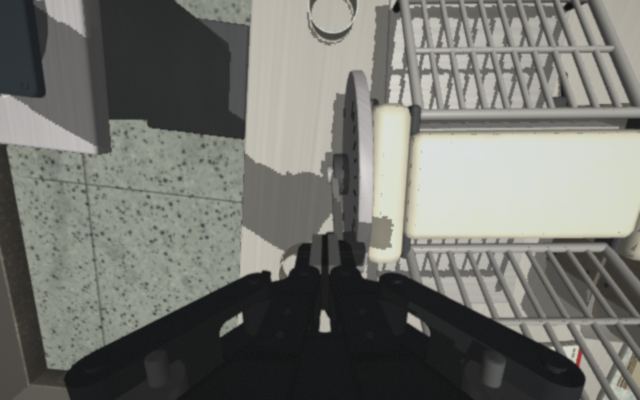

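Request:
drive_tool([
  {"delta_rot": [0, 0, 0], "offset": [0, -1, 0], "hand": 0},
  {"delta_rot": [0, 0, 0], "offset": [0, -2, 0], "hand": 0},
  {"delta_rot": [0, 0, 0], "offset": [0, -3, -1], "hand": 0},
  {"delta_rot": [0, 0, 0], "offset": [0, -3, -1], "hand": 0},
  {"delta_rot": [0, 0, 0], "offset": [0, -3, -1], "hand": 0},
])

```text
clock: 9.38
eef_pos: [0.4492, -0.1509, 0.1963]
tcp_rot: [-1.265, 1.118, -1.119]
contact_force: [0.6, 0.9, -0.3]
finger_gap: -0.0002
```

Request:
drive_tool([
  {"delta_rot": [0, 0, 0], "offset": [0, -1, 0], "hand": 0},
  {"delta_rot": [0, 0, 0], "offset": [0, -2, 0], "hand": 0},
  {"delta_rot": [0, 0, 0], "offset": [0, -3, -1], "hand": 0},
  {"delta_rot": [0, 0, 0], "offset": [0, -3, -1], "hand": 0},
  {"delta_rot": [0, 0, 0], "offset": [0, -3, -1], "hand": 0},
])

```text
clock: 9.8
eef_pos: [0.4493, -0.1539, 0.1953]
tcp_rot: [-1.265, 1.118, -1.119]
contact_force: [0.2, 1.3, -0.4]
finger_gap: 0.0001
```

Request:
drive_tool([
  {"delta_rot": [0, 0, 0], "offset": [0, -1, 0], "hand": 0},
  {"delta_rot": [0, 0, 0], "offset": [0, -2, 0], "hand": 0},
  {"delta_rot": [0, 0, 0], "offset": [0, -3, -1], "hand": 0},
  {"delta_rot": [0, 0, 0], "offset": [0, -3, -1], "hand": 0},
  {"delta_rot": [0, 0, 0], "offset": [0, -3, -1], "hand": 0},
])

```text
clock: 10.22
eef_pos: [0.4491, -0.1568, 0.1942]
tcp_rot: [-1.265, 1.118, -1.119]
contact_force: [-0.1, 1.1, 0.9]
finger_gap: 0.0
```

```bash
python3 - <<'E'
from h import *
a=r.camera("side");cv2.imwrite("pics/s11.png",cv2.resize(a[170:230,290:350],None,fx=10,fy=10,interpolation=cv2.INTER_CUBIC))
E
```

```text
(no output)
```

View pics/s11.png

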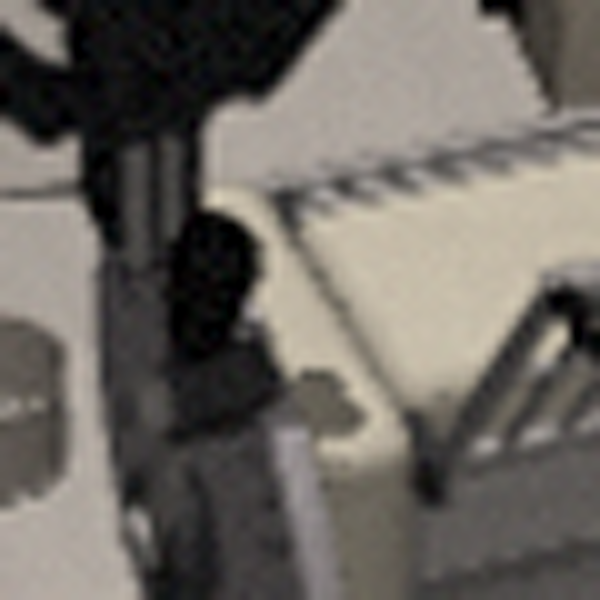

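```bash
python3 - <<'E'
from h import *
t=np.array([.5957,-.1098,0]);th=.122
R=np.array([[np.cos(th),-np.sin(th),0],[np.sin(th),np.cos(th),0],[0,0,1]])
for q in (.2,.3,.4,.5): 
  P=[R@[-.143,-rr*np.sin(q),.1+rr*np.cos(q)]+t for rr in(.08,.102,.128,.154)]
  print(q,[((proj("side",x)-[290,170])*10).round(0) for x in P])
# block at phi values with x -.143
for q in (.25,.3,.35,.4,.45,.5):
  P=[R@[x,-rr*np.sin(q)-w*np.cos(q),.1+rr*np.cos(q)-w*np.sin(q)]+t for x in(-.13,-.155) for rr,w in((.08,.006),(.1,.006),(.1,.024),(.08,.024))]
  print(q,[((proj("side",x)-[290,170])*10).round(0).astype(int).tolist() for x in P])
E
```

```text
0.2 [array([153., 344.]), array([157., 288.]), array([162., 219.]), array([167., 148.])]
0.3 [array([162., 368.]), array([169., 319.]), array([178., 258.]), array([187., 196.])]
0.4 [array([172., 394.]), array([182., 352.]), array([194., 301.]), array([207., 247.])]
0.5 [array([181., 422.]), array([194., 388.]), array([210., 347.]), array([226., 303.])]
0.25 [[213, 363], [219, 315], [242, 370], [236, 418], [120, 384], [125, 336], [147, 392], [142, 440]]
0.3 [[218, 376], [225, 332], [248, 389], [241, 433], [125, 397], [131, 353], [153, 411], [147, 455]]
0.35 [[223, 390], [231, 348], [254, 408], [245, 449], [130, 411], [137, 370], [159, 430], [151, 471]]
0.4 [[228, 404], [238, 366], [260, 427], [250, 465], [134, 425], [143, 387], [164, 449], [155, 487]]
0.45 [[232, 418], [243, 383], [265, 447], [254, 481], [139, 439], [148, 405], [170, 469], [160, 503]]
0.5 [[237, 432], [249, 402], [271, 467], [258, 497], [143, 454], [154, 424], [175, 489], [164, 519]]
```

Request:
drive_tool([
  {"delta_rot": [0, 0, 0], "offset": [0, -1, 0], "hand": 0},
  {"delta_rot": [0, 0, 0], "offset": [0, -2, 0], "hand": 0},
  {"delta_rot": [0, 0, 0], "offset": [0, -2, -1], "hand": 0},
  {"delta_rot": [0, 0, 0], "offset": [0, -2, -1], "hand": 0},
  {"delta_rot": [0, 0, 0], "offset": [0, -2, -1], "hand": 0},
])

```text
clock: 10.68
eef_pos: [0.4489, -0.1586, 0.1932]
tcp_rot: [-1.265, 1.119, -1.118]
contact_force: [-0.4, 1.2, 0.6]
finger_gap: -0.0002
```

Request:
drive_tool([
  {"delta_rot": [0, 0, 0], "offset": [0, -1, 0], "hand": 0},
  {"delta_rot": [0, 0, 0], "offset": [0, -2, 0], "hand": 0},
  {"delta_rot": [0, 0, 0], "offset": [0, -2, -1], "hand": 0},
  {"delta_rot": [0, 0, 0], "offset": [0, -2, -1], "hand": 0},
  {"delta_rot": [0, 0, 0], "offset": [0, -2, -1], "hand": 0},
])

```text
clock: 11.1
eef_pos: [0.4492, -0.1607, 0.1922]
tcp_rot: [-1.265, 1.118, -1.119]
contact_force: [-1.4, 0.4, 0.7]
finger_gap: -0.0001
```

Request:
drive_tool([
  {"delta_rot": [0, 0, 0], "offset": [0, -1, 0], "hand": 0},
  {"delta_rot": [0, 0, 0], "offset": [0, -2, 0], "hand": 0},
  {"delta_rot": [0, 0, 0], "offset": [0, -2, -1], "hand": 0},
  {"delta_rot": [0, 0, 0], "offset": [0, -3, -1], "hand": 0},
  {"delta_rot": [0, 0, 0], "offset": [0, -3, -1], "hand": 0},
])

```text
clock: 11.52
eef_pos: [0.4492, -0.1637, 0.1911]
tcp_rot: [-1.265, 1.118, -1.119]
contact_force: [-0.7, 1.3, 0.4]
finger_gap: -0.0
```

```bash
python3 - <<'E'
from h import *
a=r.camera("side");cv2.imwrite("pics/s12.png",cv2.resize(a[170:230,290:350],None,fx=10,fy=10,interpolation=cv2.INTER_CUBIC))
E
```

```text
(no output)
```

View pics/s12.png

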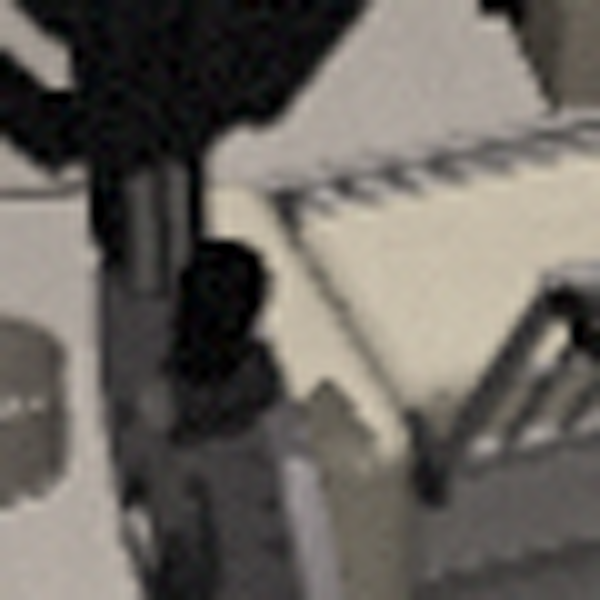

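Request:
drive_tool([
  {"delta_rot": [0, 0, 0], "offset": [0, -1, 0], "hand": 0},
  {"delta_rot": [0, 0, 0], "offset": [0, -2, 0], "hand": 0},
  {"delta_rot": [0, 0, 0], "offset": [0, -2, -1], "hand": 0},
  {"delta_rot": [0, 0, 0], "offset": [0, -3, -1], "hand": 0},
  {"delta_rot": [0, 0, 0], "offset": [0, -3, -1], "hand": 0},
])

```text
clock: 11.98
eef_pos: [0.4492, -0.1667, 0.1901]
tcp_rot: [-1.265, 1.118, -1.119]
contact_force: [-0.0, 0.9, 0.4]
finger_gap: -0.0
```

Request:
drive_tool([
  {"delta_rot": [0, 0, 0], "offset": [0, -1, 0], "hand": 0},
  {"delta_rot": [0, 0, 0], "offset": [0, -2, 0], "hand": 0},
  {"delta_rot": [0, 0, 0], "offset": [0, -2, -1], "hand": 0},
  {"delta_rot": [0, 0, 0], "offset": [0, -3, -1], "hand": 0},
  {"delta_rot": [0, 0, 0], "offset": [0, -3, -1], "hand": 0},
])

```text
clock: 12.4
eef_pos: [0.4492, -0.1697, 0.1892]
tcp_rot: [-1.265, 1.118, -1.119]
contact_force: [-0.4, 0.8, 0.8]
finger_gap: -0.0003
```

```bash
python3 - <<'E'
from h import *
a=r.camera("side");cv2.imwrite("pics/s13.png",cv2.resize(a[170:230,290:350],None,fx=10,fy=10,interpolation=cv2.INTER_CUBIC))
E
```

```text
(no output)
```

View pics/s13.png

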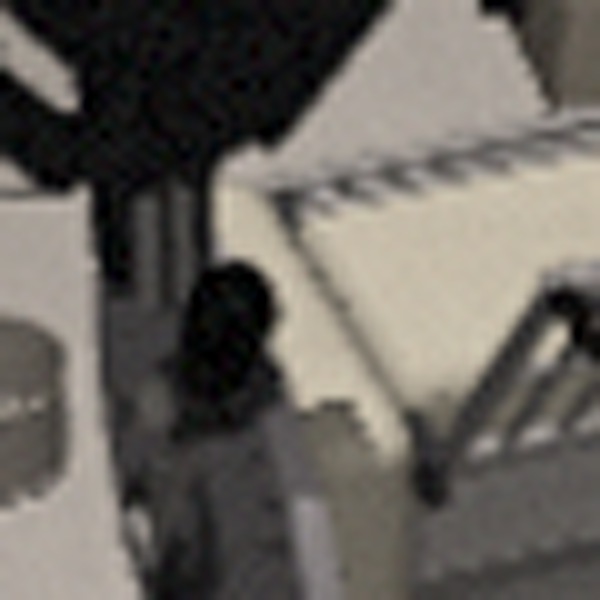

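Request:
drive_tool([
  {"delta_rot": [0, 0, 0], "offset": [0, -1, 0], "hand": 0},
  {"delta_rot": [0, 0, 0], "offset": [0, -2, 0], "hand": 0},
  {"delta_rot": [0, 0, 0], "offset": [0, -2, -1], "hand": 0},
  {"delta_rot": [0, 0, 0], "offset": [0, -3, -1], "hand": 0},
  {"delta_rot": [0, 0, 0], "offset": [0, -3, -1], "hand": 0},
])

```text
clock: 12.87
eef_pos: [0.4492, -0.1727, 0.1882]
tcp_rot: [-1.265, 1.118, -1.119]
contact_force: [-0.3, 1.4, -0.2]
finger_gap: 0.0001
```

Request:
drive_tool([
  {"delta_rot": [0, 0, 0], "offset": [0, 15, 0], "hand": 0},
  {"delta_rot": [0, 0, 0], "offset": [0, 45, 20], "hand": 0},
  {"delta_rot": [0, 0, 0], "offset": [0, 80, 40], "hand": 0},
  {"delta_rot": [0, 0, 0], "offset": [0, 115, 40], "hand": 0},
  {"delta_rot": [0, 0, 0], "offset": [0, 150, 40], "hand": 0},
])

```text
clock: 13.28
eef_pos: [0.4506, -0.0221, 0.2302]
tcp_rot: [-1.262, 1.115, -1.123]
contact_force: [1.1, 0.0, 0.4]
finger_gap: 0.0
```

```bash
python3 - <<'E'
from h import *
a=r.camera("side");cv2.imwrite("pics/s14.png",cv2.resize(a[170:230,290:350],None,fx=10,fy=10,interpolation=cv2.INTER_CUBIC))
a=r.camera("top");cv2.imwrite("pics/t14.png",cv2.resize(a[190:250,310:400],None,fx=8,fy=8,interpolation=cv2.INTER_CUBIC))
E
```

```text
(no output)
```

View pics/s14.png

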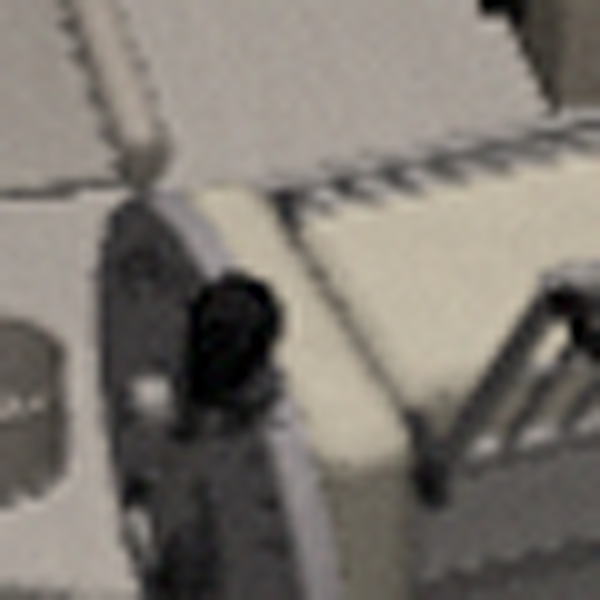

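View pics/t14.png

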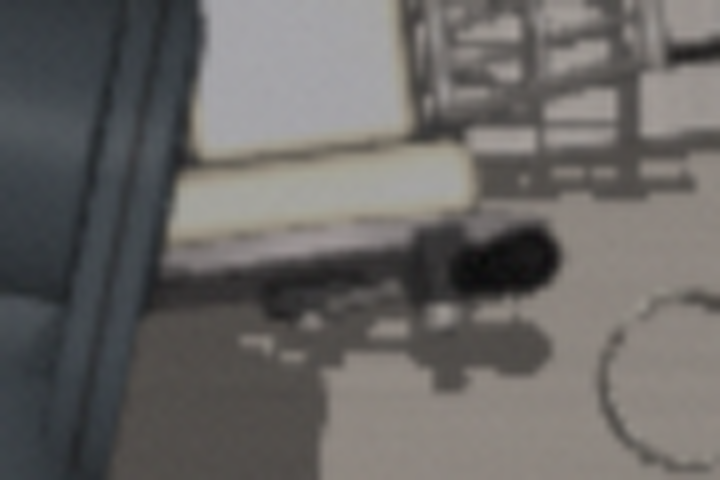

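```bash
python3 - <<'E'
from h import *
t=np.array([.5957,-.1098,0]);th=.122
R=np.array([[np.cos(th),-np.sin(th),0],[np.sin(th),np.cos(th),0],[0,0,1]])
def tri(a,b):
    o1,d1=ray("top",a);o2,d2=ray("side",b)
    s,_,_,_=np.linalg.lstsq(np.c_[d1,-d2],o2-o1,rcond=None)
    p=o1+s[0]*d1;q=o2+s[1]*d2;l=R.T@((p+q)/2-t)
    print(l.round(4),np.linalg.norm(p-q).round(4),"ang",np.arctan2(-l[1],l[2]-.1).round(3),"r",np.hypot(l[1],l[2]-.1).round(4))
zt=lambda u,v:(310+(u+.5)/8-.5,190+(v+.5)/8-.5)
zs=lambda u,v:(290+(u+.5)/10-.5,170+(v+.5)/10-.5)
tri(zt(505,260),zs(235,338));tri(zt(440,315),zs(150,395))
tri(zt(435,258),zs(228,385))
A=cv2.imread("pics/top0.png")[190:250,310:400];cv2.imwrite("pics/t0b.png",cv2.resize(A,None,fx=8,fy=8,interpolation=cv2.INTER_CUBIC))
A=cv2.imread("pics/side0.png")[170:230,290:350];cv2.imwrite("pics/s0b.png",cv2.resize(A,None,fx=10,fy=10,interpolation=cv2.INTER_CUBIC))
E
```

```text
[-0.1393 -0.0627  0.2162] 0.0023 ang 0.495 r 0.1321
[-0.1541 -0.0407  0.1853] 0.0019 ang 0.445 r 0.0945
[-0.1335 -0.0415  0.1835] 0.0015 ang 0.462 r 0.0933
```

View pics/t0b.png

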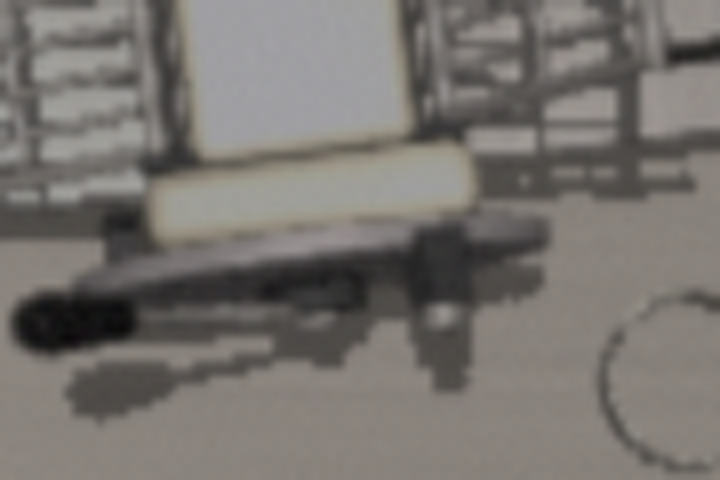

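View pics/s0b.png

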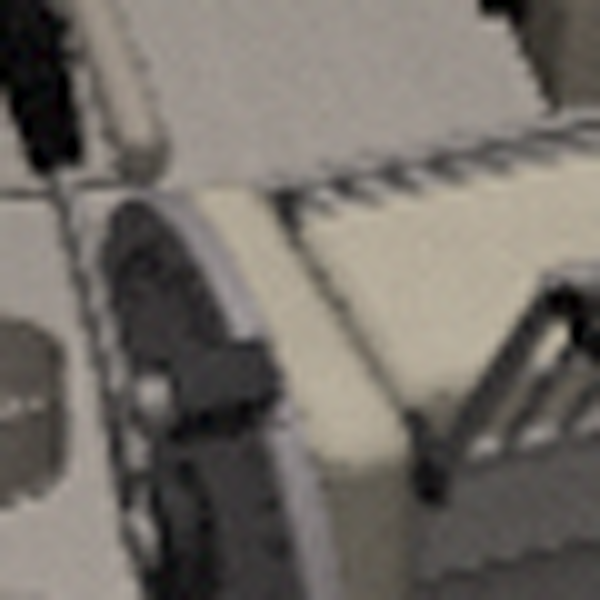

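Request:
drive_tool([
  {"delta_rot": [0, 0, 0], "offset": [0, 0, 35], "hand": 0},
  {"delta_rot": [0, 0, 0], "offset": [2, -30, 45], "hand": 0},
  {"delta_rot": [0, 0, 0], "offset": [4, -70, 45], "hand": 0},
  {"delta_rot": [0, 0, 0], "offset": [6, -110, 45], "hand": 0},
  {"delta_rot": [0, 0, 0], "offset": [8, -150, 45], "hand": 0},
])

```text
clock: 13.8
eef_pos: [0.4575, -0.1751, 0.2738]
tcp_rot: [-1.266, 1.116, -1.12]
contact_force: [0.8, 0.8, 0.2]
finger_gap: 0.0
```

Request:
drive_tool([
  {"delta_rot": [0, 0, 0], "offset": [0, -30, 0], "hand": 0},
  {"delta_rot": [0, 0, 0], "offset": [0, -60, 0], "hand": 0},
  {"delta_rot": [0, 0, 0], "offset": [0, -70, 0], "hand": 0},
  {"delta_rot": [0, 0, 0], "offset": [0, -70, 0], "hand": 0},
  {"delta_rot": [0, 0, 0], "offset": [0, -70, 0], "hand": 0},
])

```text
clock: 14.22
eef_pos: [0.4569, -0.2429, 0.2729]
tcp_rot: [-1.264, 1.12, -1.119]
contact_force: [-0.2, -0.1, -0.3]
finger_gap: 0.0003
```

```bash
python3 - <<'E'
from h import *
I=r.camera_info("wrist");np.savez("w14",K=I["camera_matrix"],T=I["world_to_cam"])
a=r.camera("wrist");cv2.imwrite("pics/w14.png",a)
t=np.array([.5957,-.1098,0]);th=.122
R=np.array([[np.cos(th),-np.sin(th),0],[np.sin(th),np.cos(th),0],[0,0,1]])
for nm,l in [("pivot",(-.143,0,.1)),("screw",(-.155,-.0415,.185)),("handle.27",(-.143,-.134*np.sin(.27),.1+.134*np.cos(.27))),("handle.5",(-.143,-.134*np.sin(.5),.1+.134*np.cos(.5)))]: print(nm,proj("wrist",R@np.array(l)+t,I))
c=proj("wrist",R@np.array([-.143,-.045,.19])+t,I).astype(int);print(c)
x,y=c;x0=max(0,x-80);y0=max(0,y-60)
cv2.imwrite("pics/w14z.png",cv2.resize(a[y0:y0+120,x0:x0+160],None,fx=5,fy=5,interpolation=cv2.INTER_CUBIC));print(x0,y0)
E
```

```text
pivot [333.60585354  77.49546176]
screw [322.63818005 114.43534521]
handle.27 [338.77164509 105.04682028]
handle.5 [337.59221015 143.6722761 ]
[336 118]
256 58
```

View pics/w14z.png

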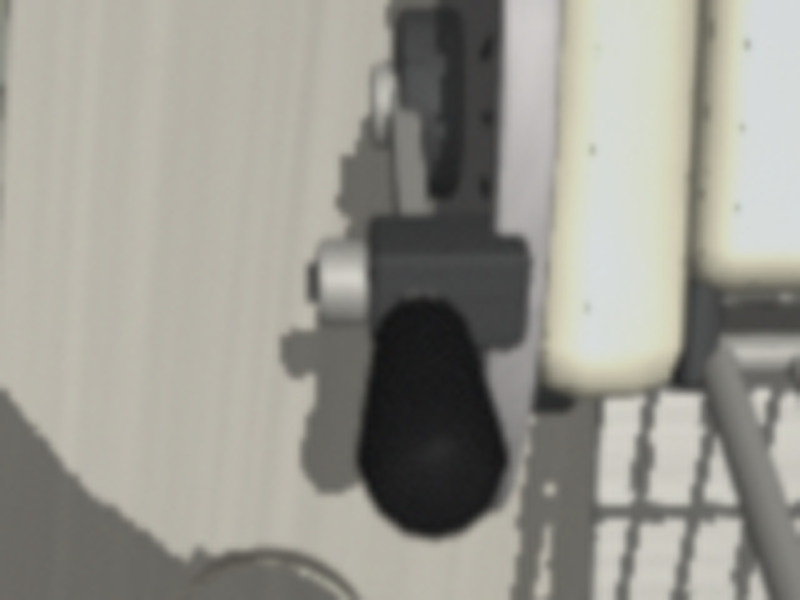

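View pics/w14.png

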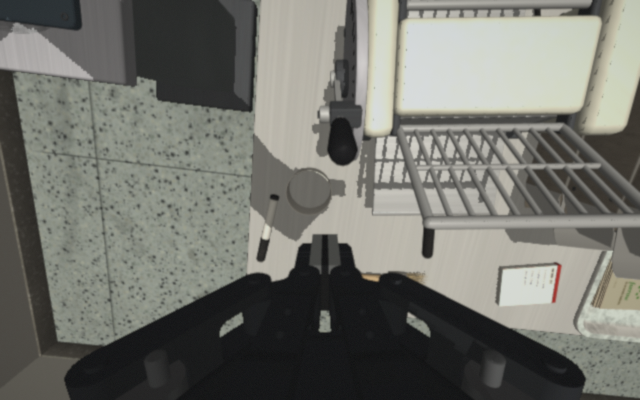

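```bash
cat >> h.py <<'E'
t=np.array([.5957,-.1098,0]);th=.122
R=np.array([[np.cos(th),-np.sin(th),0],[np.sin(th),np.cos(th),0],[0,0,1]])
def loc(x,r_,w,c): # r radial, w rightwards offset, angle c
    return R@np.array([x,-r_*np.sin(c)-w*np.cos(c),.1+r_*np.cos(c)-w*np.sin(c)])+t
E
python3 - <<'E'
from h import *
d=np.load("w14.npz");I={"camera_matrix":d["K"],"world_to_cam":d["T"]}
Z=lambda p:((p-[256,58]+.5)*5-.5).round(0)
for c in (.38,.42,.46,.5,.54):
    print("c",c,"val",round(c-np.arcsin(0.006/.08)-np.arcsin(.009/.08),3),[ (n,Z(proj("wrist",loc(-.143,rr,w,c),I)).tolist()) for n,rr,w in(("L80",.08,-.009),("L100",.1,-.009),("R100",.1,.009),("R80",.08,.009))])
print("pivot face",Z(proj("wrist",loc(-.143,0,0,0),I)))
for c in (.42,.46,.5,.54): print("lev",c,Z(proj("wrist",loc(-.143,.102,0,c),I)),Z(proj("wrist",loc(-.143,.154,0,c),I)),Z(proj("wrist",loc(-.143,.154,.011,c),I)))
# plate extents: y=+-.092 at x=-.13
print("plate top",Z(proj("wrist",loc(-.13,.092,0,0),I)),"table corner FR",proj("wrist",R@[-.09,-.181,.056]+t,I),"head FR top",Z(proj("wrist",R@[-.12,-.062,.165]+t,I)))
a=cv2.imread("pics/w14.png");cv2.imwrite("pics/w14y.png",cv2.resize(a[92:142,306:376],None,fx=11,fy=11,interpolation=cv2.INTER_CUBIC))
E
```

```text
c 0.38 val 0.192 [('L80', [403.0, 166.0]), ('L100', [407.0, 203.0]), ('R100', [404.0, 307.0]), ('R80', [400.0, 266.0])]
c 0.42 val 0.232 [('L80', [402.0, 185.0]), ('L100', [406.0, 227.0]), ('R100', [403.0, 328.0]), ('R80', [400.0, 282.0])]
c 0.46 val 0.272 [('L80', [402.0, 204.0]), ('L100', [406.0, 251.0]), ('R100', [403.0, 348.0]), ('R80', [399.0, 297.0])]
c 0.5 val 0.312 [('L80', [402.0, 222.0]), ('L100', [405.0, 274.0]), ('R100', [402.0, 367.0]), ('R80', [399.0, 312.0])]
c 0.54 val 0.352 [('L80', [401.0, 239.0]), ('L100', [404.0, 297.0]), ('R100', [401.0, 385.0]), ('R80', [398.0, 326.0])]
pivot face [390.  99.]
lev 0.42 [405. 284.] [417. 433.] [415. 500.]
lev 0.46 [404. 306.] [416. 471.] [413. 533.]
lev 0.5 [404. 328.] [415. 506.] [412. 564.]
lev 0.54 [403. 348.] [413. 538.] [411. 593.]
plate top [487.  18.] table corner FR [367.94803574 215.66700744] head FR top [516. 396.]
```

View pics/w14y.png

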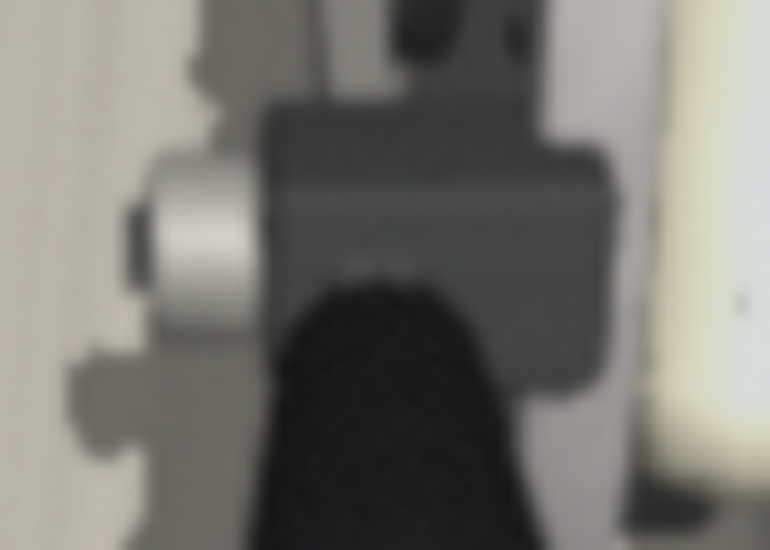

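Request:
drive_tool([
  {"delta_rot": [0, 0, 0], "offset": [-7, 7, 0], "hand": 0},
  {"delta_rot": [0, 0, 0], "offset": [-7, 7, -20], "hand": 0},
  {"delta_rot": [0, 0, 0], "offset": [-7, 7, -45], "hand": 0},
  {"delta_rot": [0, 0, 0], "offset": [-7, 7, -68], "hand": 0},
  {"delta_rot": [0, 0, 0], "offset": [-7, 7, -68], "hand": 0},
])

```text
clock: 14.68
eef_pos: [0.4478, -0.2318, 0.2]
tcp_rot: [-1.267, 1.125, -1.109]
contact_force: [-1.5, 0.5, -1.2]
finger_gap: 0.0003
```

```bash
cat >> h.py <<'E'
def wsnap(nm,x0=270,y0=40,w=120,h=90,f=6):
    s=r.observe();I=r.camera_info("wrist");a=r.camera("wrist");cv2.imwrite(f"pics/{nm}_full.png",a)
    np.savez(nm,K=I["camera_matrix"],T=I["world_to_cam"])
    print("loc tcp",(R.T@(s["eef_pos"]-t)).round(4),s["contact_force"].round(1))
    cv2.imwrite(f"pics/{nm}.png",cv2.resize(a[y0:y0+h,x0:x0+w],None,fx=f,fy=f,interpolation=cv2.INTER_CUBIC))
    Z=lambda p:((p-[x0,y0]+.5)*f-.5).round(0).tolist()
    for c in (.43,.465,.5): print("block",c,"val",round(c-.1879,3),[(n,Z(proj("wrist",loc(-.143,rr,ww,c),I))) for n,rr,ww in(("L80",.08,-.009),("L100",.1,-.009),("R100",.1,.009))])
    for c in (.2,.28,.36,.44,.5): print("lev",c,[(n,Z(proj("wrist",loc(-.143,rr,ww,c),I))) for n,rr,ww in(("R60",.06,.006),("R80",.08,.006),("base",.102,0),("end",.154,0))])
E
python3 - <<'E'
from h import *
wsnap("w15")
E
```

```text
loc tcp [-0.1617 -0.1031  0.2   ] [-1.5  0.5 -1.2]
block 0.43 val 0.242 [('L80', [499.0, 400.0]), ('L100', [512.0, 478.0]), ('R100', [501.0, 636.0])]
block 0.465 val 0.277 [('L80', [497.0, 426.0]), ('L100', [510.0, 511.0]), ('R100', [498.0, 663.0])]
block 0.5 val 0.312 [('L80', [496.0, 451.0]), ('L100', [508.0, 544.0]), ('R100', [496.0, 688.0])]
lev 0.2 [('R60', [486.0, 343.0]), ('R80', [500.0, 367.0]), ('base', [522.0, 333.0]), ('end', [595.0, 427.0])]
lev 0.28 [('R60', [484.0, 384.0]), ('R80', [497.0, 426.0]), ('base', [518.0, 421.0]), ('end', [582.0, 604.0])]
lev 0.36 [('R60', [482.0, 423.0]), ('R80', [493.0, 482.0]), ('base', [512.0, 503.0]), ('end', [568.0, 758.0])]
lev 0.44 [('R60', [479.0, 459.0]), ('R80', [490.0, 533.0]), ('base', [507.0, 578.0]), ('end', [554.0, 890.0])]
lev 0.5 [('R60', [477.0, 485.0]), ('R80', [487.0, 569.0]), ('base', [503.0, 629.0]), ('end', [544.0, 974.0])]
```

View pics/w15.png

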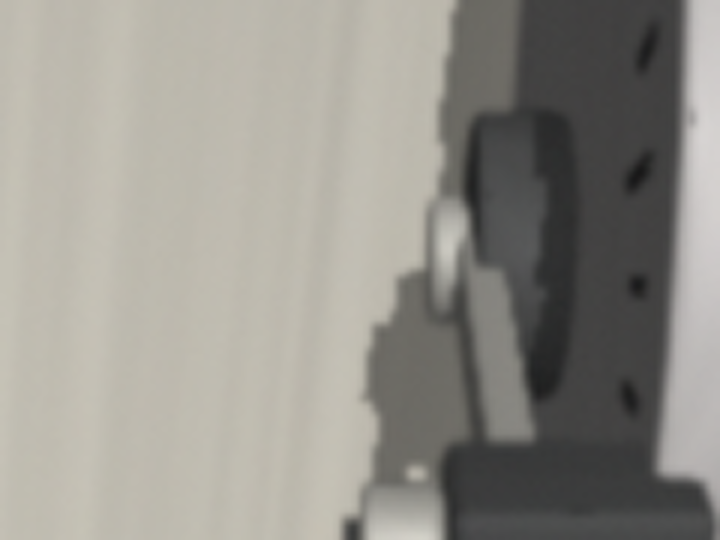

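Request:
drive_tool([
  {"delta_rot": [0, 0, 0], "offset": [-1, 7, 1], "hand": 0},
  {"delta_rot": [0, 0, 0], "offset": [-1, 14, 3], "hand": 0},
  {"delta_rot": [0, 0, 0], "offset": [-2, 19, 5], "hand": 0},
  {"delta_rot": [0, 0, 0], "offset": [-3, 24, 7], "hand": 0},
  {"delta_rot": [0, 0, 0], "offset": [-3, 28, 8], "hand": 0},
])

```text
clock: 15.15
eef_pos: [0.4479, -0.2071, 0.2153]
tcp_rot: [-1.264, 1.115, -1.121]
contact_force: [-0.5, -0.3, 0.1]
finger_gap: 0.0001
```

```bash
python3 - <<'E'
from h import *
wsnap("w16",270,90)
E
```

```text
loc tcp [-0.1585 -0.0786  0.2153] [-0.5 -0.3  0.1]
block 0.43 val 0.242 [('L80', [452.0, 315.0]), ('L100', [462.0, 402.0]), ('R100', [454.0, 531.0])]
block 0.465 val 0.277 [('L80', [451.0, 336.0]), ('L100', [461.0, 430.0]), ('R100', [452.0, 552.0])]
block 0.5 val 0.312 [('L80', [450.0, 357.0]), ('L100', [459.0, 456.0]), ('R100', [451.0, 572.0])]
lev 0.2 [('R60', [443.0, 246.0]), ('R80', [453.0, 287.0]), ('base', [469.0, 286.0]), ('end', [518.0, 457.0])]
lev 0.28 [('R60', [441.0, 281.0]), ('R80', [451.0, 336.0]), ('base', [466.0, 358.0]), ('end', [510.0, 593.0])]
lev 0.36 [('R60', [440.0, 313.0]), ('R80', [448.0, 382.0]), ('base', [462.0, 425.0]), ('end', [501.0, 711.0])]
lev 0.44 [('R60', [438.0, 343.0]), ('R80', [446.0, 424.0]), ('base', [459.0, 486.0]), ('end', [492.0, 811.0])]
lev 0.5 [('R60', [437.0, 364.0]), ('R80', [444.0, 453.0]), ('base', [456.0, 527.0]), ('end', [485.0, 875.0])]
```

View pics/w16.png

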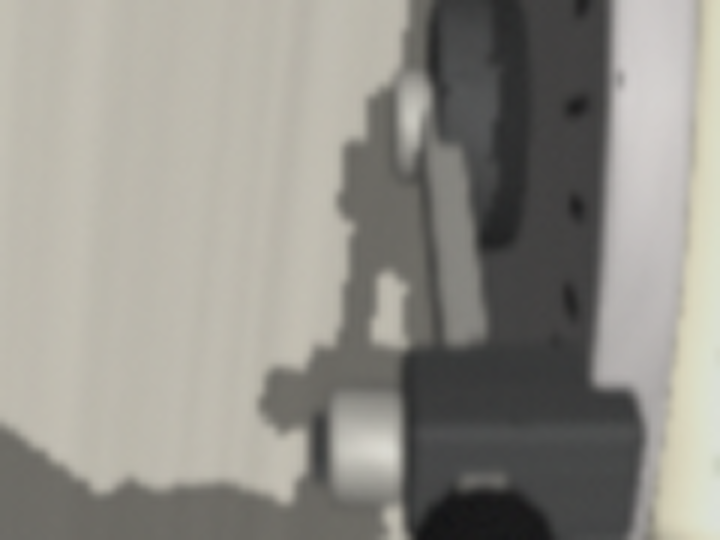

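Request:
drive_tool([
  {"delta_rot": [0, 0, 0], "offset": [0, 3, 1], "hand": 0},
  {"delta_rot": [0, 0, 0], "offset": [-1, 6, 2], "hand": 0},
  {"delta_rot": [0, 0, 0], "offset": [-1, 9, 2], "hand": 0},
  {"delta_rot": [0, 0, 0], "offset": [-1, 12, 3], "hand": 0},
  {"delta_rot": [0, 0, 0], "offset": [-1, 12, 3], "hand": 0},
])

```text
clock: 15.62
eef_pos: [0.4462, -0.195, 0.2163]
tcp_rot: [-1.265, 1.118, -1.118]
contact_force: [0.8, 0.8, 0.1]
finger_gap: -0.0001
```

```bash
python3 - <<'E'
from h import *
wsnap("w17",270,110,130,100,6)
E
```

```text
loc tcp [-0.1588 -0.0664  0.2163] [0.8 0.8 0.1]
block 0.43 val 0.242 [('L80', [452.0, 294.0]), ('L100', [461.0, 388.0]), ('R100', [454.0, 508.0])]
block 0.465 val 0.277 [('L80', [451.0, 315.0]), ('L100', [460.0, 413.0]), ('R100', [452.0, 527.0])]
block 0.5 val 0.312 [('L80', [450.0, 334.0]), ('L100', [458.0, 438.0]), ('R100', [451.0, 546.0])]
lev 0.2 [('R60', [443.0, 221.0]), ('R80', [453.0, 268.0]), ('base', [468.0, 279.0]), ('end', [514.0, 480.0])]
lev 0.28 [('R60', [442.0, 253.0]), ('R80', [451.0, 315.0]), ('base', [465.0, 347.0]), ('end', [506.0, 606.0])]
lev 0.36 [('R60', [440.0, 284.0]), ('R80', [448.0, 358.0]), ('base', [461.0, 410.0]), ('end', [498.0, 715.0])]
lev 0.44 [('R60', [439.0, 312.0]), ('R80', [446.0, 397.0]), ('base', [458.0, 466.0]), ('end', [489.0, 807.0])]
lev 0.5 [('R60', [437.0, 332.0]), ('R80', [444.0, 424.0]), ('base', [455.0, 505.0]), ('end', [483.0, 865.0])]
```

View pics/w17.png

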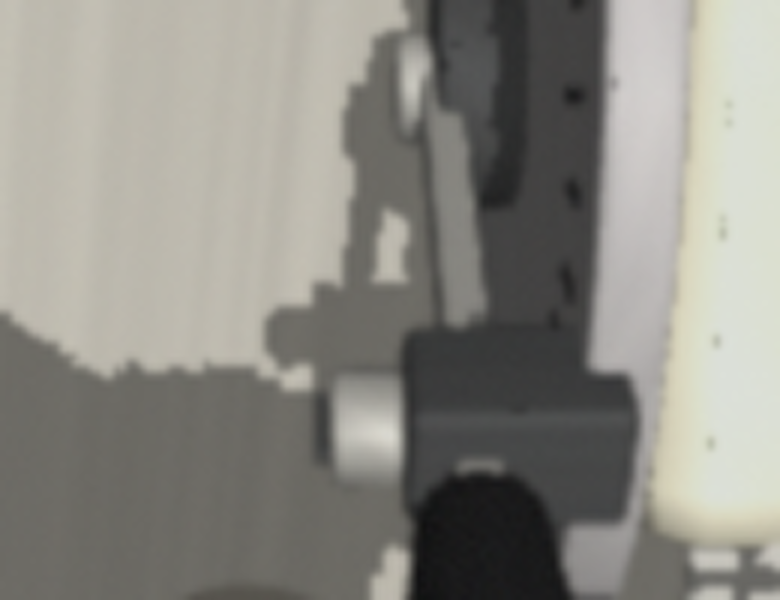

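View pics/w17_full.png

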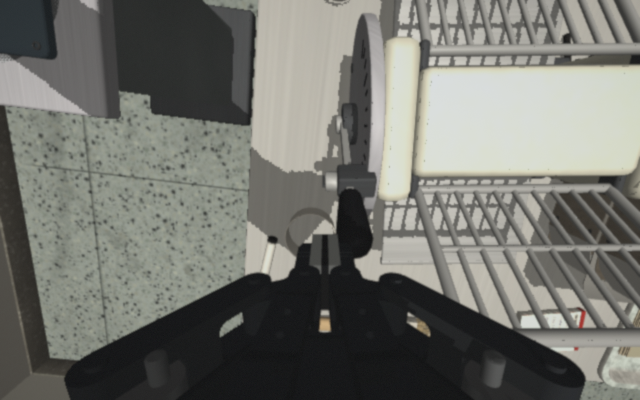

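Request:
drive_tool([
  {"delta_rot": [0, 0, 0], "offset": [2, -18, 0], "hand": 0},
  {"delta_rot": [0, 0, 0], "offset": [3, -34, 0], "hand": 0},
  {"delta_rot": [0, 0, 0], "offset": [10, -34, 0], "hand": 0},
  {"delta_rot": [0, 0, 0], "offset": [19, -34, 0], "hand": 0},
  {"delta_rot": [0, 0, 0], "offset": [19, -34, -3], "hand": 0},
])

```text
clock: 16.08
eef_pos: [0.4668, -0.2294, 0.2132]
tcp_rot: [-1.264, 1.117, -1.119]
contact_force: [0.4, -0.3, 0.8]
finger_gap: -0.0002
```

Request:
drive_tool([
  {"delta_rot": [0, 0, 0], "offset": [0, 4, 0], "hand": 0},
  {"delta_rot": [0, 0, 0], "offset": [-1, 8, 0], "hand": 0},
  {"delta_rot": [0, 0, 0], "offset": [-2, 12, 1], "hand": 0},
  {"delta_rot": [0, 0, 0], "offset": [-2, 15, 2], "hand": 0},
  {"delta_rot": [0, 0, 0], "offset": [-2, 18, 3], "hand": 0},
])

```text
clock: 16.5
eef_pos: [0.4631, -0.2107, 0.2167]
tcp_rot: [-1.265, 1.118, -1.118]
contact_force: [0.8, 0.8, 1.3]
finger_gap: -0.0002
```

```bash
python3 - <<'E'
from h import *
wsnap("w18",270,110,130,100,6)
E
```

```text
loc tcp [-0.1439 -0.084   0.2167] [0.8 0.8 1.3]
block 0.43 val 0.242 [('L80', [333.0, 149.0]), ('L100', [333.0, 233.0]), ('R100', [333.0, 364.0])]
block 0.465 val 0.277 [('L80', [333.0, 170.0]), ('L100', [333.0, 261.0]), ('R100', [333.0, 386.0])]
block 0.5 val 0.312 [('L80', [333.0, 192.0]), ('L100', [333.0, 288.0]), ('R100', [332.0, 407.0])]
lev 0.2 [('R60', [332.0, 84.0]), ('R80', [333.0, 120.0]), ('base', [333.0, 113.0]), ('end', [335.0, 266.0])]
lev 0.28 [('R60', [332.0, 119.0]), ('R80', [333.0, 171.0]), ('base', [333.0, 187.0]), ('end', [335.0, 405.0])]
lev 0.36 [('R60', [332.0, 152.0]), ('R80', [333.0, 218.0]), ('base', [333.0, 255.0]), ('end', [334.0, 527.0])]
lev 0.44 [('R60', [332.0, 183.0]), ('R80', [332.0, 261.0]), ('base', [333.0, 317.0]), ('end', [334.0, 631.0])]
lev 0.5 [('R60', [332.0, 204.0]), ('R80', [332.0, 290.0]), ('base', [333.0, 360.0]), ('end', [333.0, 697.0])]
```

View pics/w18_full.png

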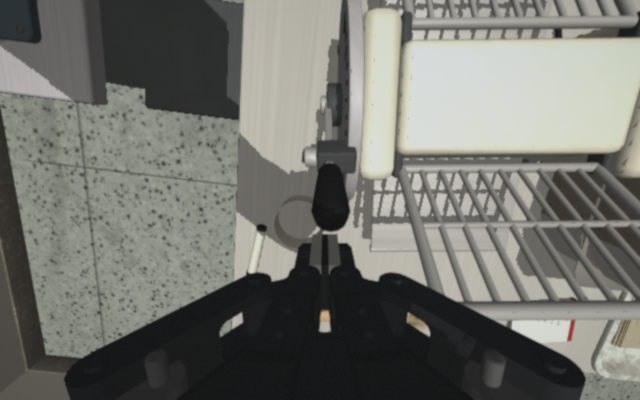

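Request:
drive_tool([
  {"delta_rot": [0, 0, 0], "offset": [0, 4, 1], "hand": 0},
  {"delta_rot": [0, 0, 0], "offset": [-1, 8, 3], "hand": 0},
  {"delta_rot": [0, 0, 0], "offset": [-2, 12, 4], "hand": 0},
  {"delta_rot": [0, 0, 0], "offset": [-2, 16, 5], "hand": 0},
  {"delta_rot": [0, 0, 0], "offset": [-2, 18, 6], "hand": 0},
])

```text
clock: 16.97
eef_pos: [0.4612, -0.1929, 0.2225]
tcp_rot: [-1.265, 1.118, -1.118]
contact_force: [-0.1, 0.3, -0.5]
finger_gap: 0.0001
```

```bash
python3 - <<'E'
from h import *
wsnap("w19",270,130,110,100,6)
E
```

```text
loc tcp [-0.1436 -0.0661  0.2225] [-0.1  0.3 -0.5]
block 0.43 val 0.242 [('L80', [330.0, 170.0]), ('L100', [330.0, 260.0]), ('R100', [330.0, 377.0])]
block 0.465 val 0.277 [('L80', [330.0, 189.0]), ('L100', [330.0, 285.0]), ('R100', [330.0, 396.0])]
block 0.5 val 0.312 [('L80', [330.0, 208.0]), ('L100', [330.0, 309.0]), ('R100', [330.0, 414.0])]
lev 0.2 [('R60', [330.0, 98.0]), ('R80', [330.0, 144.0]), ('base', [331.0, 154.0]), ('end', [331.0, 346.0])]
lev 0.28 [('R60', [330.0, 130.0]), ('R80', [330.0, 189.0]), ('base', [330.0, 220.0]), ('end', [331.0, 467.0])]
lev 0.36 [('R60', [330.0, 160.0]), ('R80', [330.0, 231.0]), ('base', [330.0, 281.0]), ('end', [331.0, 573.0])]
lev 0.44 [('R60', [330.0, 187.0]), ('R80', [330.0, 270.0]), ('base', [330.0, 336.0]), ('end', [331.0, 663.0])]
lev 0.5 [('R60', [330.0, 207.0]), ('R80', [330.0, 296.0]), ('base', [330.0, 374.0]), ('end', [330.0, 720.0])]
```

View pics/w19.png

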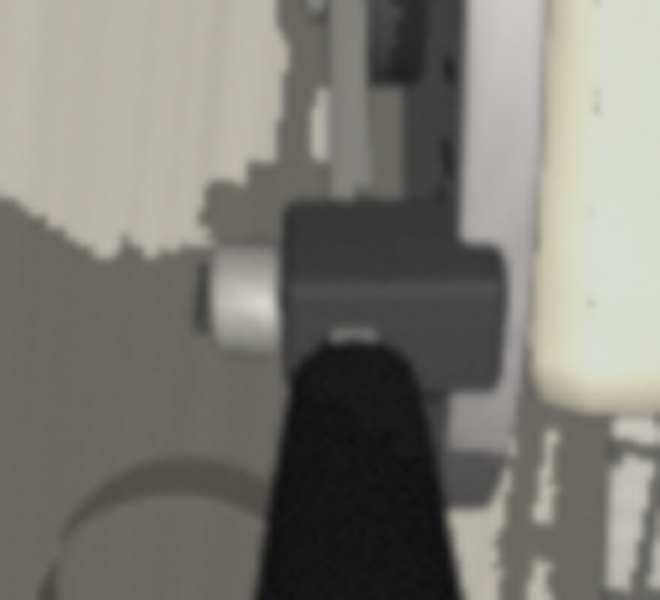

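Request:
drive_tool([
  {"delta_rot": [0, 0, 0], "offset": [2, -15, 0], "hand": 0},
  {"delta_rot": [0, 0, 0], "offset": [4, -30, 0], "hand": 0},
  {"delta_rot": [0, 0, 0], "offset": [4, -36, -8], "hand": 0},
  {"delta_rot": [0, 0, 0], "offset": [4, -36, -25], "hand": 0},
  {"delta_rot": [0, 0, 0], "offset": [4, -36, -33], "hand": 0},
])

```text
clock: 17.43
eef_pos: [0.4645, -0.2305, 0.1866]
tcp_rot: [-1.264, 1.122, -1.118]
contact_force: [-0.4, 0.3, -0.7]
finger_gap: 0.0001
```

Request:
drive_tool([
  {"delta_rot": [0, 0, 0], "offset": [0, 3, 0], "hand": 0},
  {"delta_rot": [0, 0, 0], "offset": [-1, 7, 0], "hand": 0},
  {"delta_rot": [0, 0, 0], "offset": [-2, 11, 0], "hand": 0},
  {"delta_rot": [0, 0, 0], "offset": [-2, 15, 1], "hand": 0},
  {"delta_rot": [0, 0, 0], "offset": [-2, 19, 2], "hand": 0},
])

```text
clock: 17.85
eef_pos: [0.4631, -0.2115, 0.1925]
tcp_rot: [-1.268, 1.117, -1.122]
contact_force: [-1.0, -4.3, 2.4]
finger_gap: 0.0001
```

```bash
python3 - <<'E'
from h import *
wsnap("w20",270,120,110,100,6)
E
```

```text
loc tcp [-0.144  -0.0848  0.1925] [-1.  -4.3  2.4]
block 0.43 val 0.242 [('L80', [334.0, 92.0]), ('L100', [334.0, 189.0]), ('R100', [334.0, 337.0])]
block 0.465 val 0.277 [('L80', [334.0, 117.0]), ('L100', [334.0, 221.0]), ('R100', [334.0, 361.0])]
block 0.5 val 0.312 [('L80', [334.0, 141.0]), ('L100', [334.0, 251.0]), ('R100', [334.0, 384.0])]
lev 0.2 [('R60', [333.0, 19.0]), ('R80', [334.0, 60.0]), ('base', [335.0, 53.0]), ('end', [337.0, 241.0])]
lev 0.28 [('R60', [333.0, 58.0]), ('R80', [334.0, 117.0]), ('base', [334.0, 137.0]), ('end', [336.0, 406.0])]
lev 0.36 [('R60', [333.0, 95.0]), ('R80', [334.0, 170.0]), ('base', [334.0, 215.0]), ('end', [336.0, 547.0])]
lev 0.44 [('R60', [333.0, 129.0]), ('R80', [334.0, 218.0]), ('base', [334.0, 285.0]), ('end', [335.0, 664.0])]
lev 0.5 [('R60', [333.0, 153.0]), ('R80', [333.0, 250.0]), ('base', [334.0, 332.0]), ('end', [335.0, 737.0])]
```

View pics/w20.png

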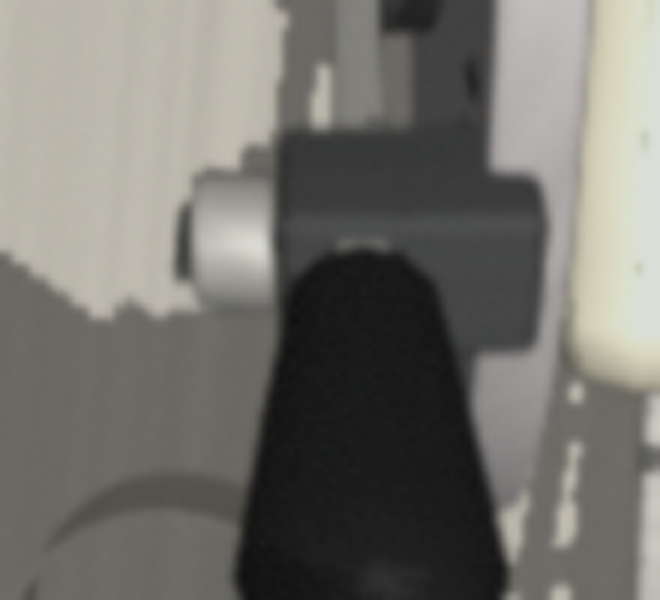

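Request:
drive_tool([
  {"delta_rot": [0, 0, 0], "offset": [-1, 4, 1], "hand": 0},
  {"delta_rot": [0, 0, 0], "offset": [-1, 8, 2], "hand": 0},
  {"delta_rot": [0, 0, 0], "offset": [-2, 12, 3], "hand": 0},
  {"delta_rot": [0, 0, 0], "offset": [-2, 15, 4], "hand": 0},
  {"delta_rot": [0, 0, 0], "offset": [-2, 17, 5], "hand": 0},
])

```text
clock: 18.32
eef_pos: [0.4617, -0.1932, 0.197]
tcp_rot: [-1.264, 1.117, -1.119]
contact_force: [1.3, -3.4, 3.2]
finger_gap: -0.0
```

```bash
python3 - <<'E'
from h import *
wsnap("w21",270,120,110,100,6)
E
```

```text
loc tcp [-0.1431 -0.0664  0.197 ] [ 1.3 -3.4  3.2]
block 0.43 val 0.242 [('L80', [326.0, 256.0]), ('L100', [326.0, 361.0]), ('R100', [326.0, 491.0])]
block 0.465 val 0.277 [('L80', [326.0, 278.0]), ('L100', [326.0, 389.0]), ('R100', [326.0, 512.0])]
block 0.5 val 0.312 [('L80', [326.0, 299.0]), ('L100', [326.0, 416.0]), ('R100', [326.0, 532.0])]
lev 0.2 [('R60', [326.0, 174.0]), ('R80', [326.0, 227.0]), ('base', [326.0, 242.0]), ('end', [326.0, 485.0])]
lev 0.28 [('R60', [326.0, 209.0]), ('R80', [326.0, 278.0]), ('base', [326.0, 317.0]), ('end', [326.0, 626.0])]
lev 0.36 [('R60', [326.0, 242.0]), ('R80', [326.0, 325.0]), ('base', [326.0, 386.0]), ('end', [326.0, 746.0])]
lev 0.44 [('R60', [326.0, 273.0]), ('R80', [326.0, 367.0]), ('base', [326.0, 447.0]), ('end', [326.0, 845.0])]
lev 0.5 [('R60', [326.0, 294.0]), ('R80', [326.0, 396.0]), ('base', [326.0, 489.0]), ('end', [326.0, 906.0])]
```

View pics/w21.png

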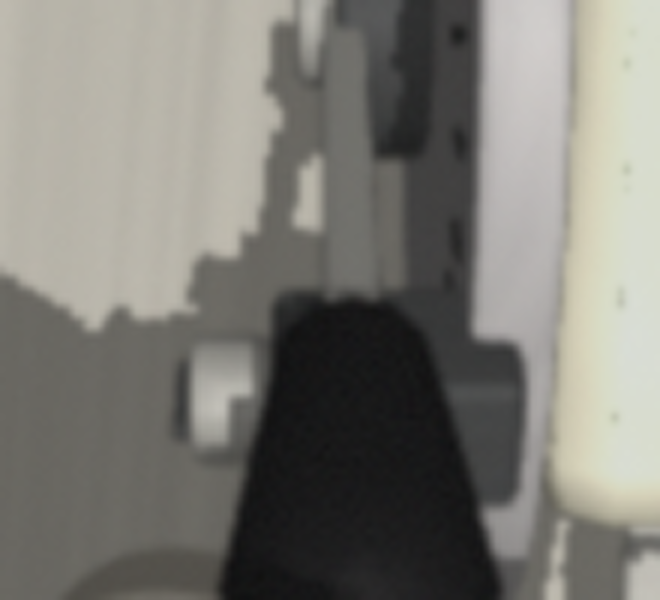

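Request:
drive_tool([
  {"delta_rot": [0, 0, 0], "offset": [2, -15, 0], "hand": 0},
  {"delta_rot": [0, -7, 0], "offset": [-5, -40, 10], "hand": 0},
  {"delta_rot": [0, -14, 0], "offset": [-30, -65, 20], "hand": 0},
  {"delta_rot": [0, -21, 0], "offset": [-60, -68, 24], "hand": 0},
  {"delta_rot": [0, -28, 0], "offset": [-70, -68, 24], "hand": 0},
])

```text
clock: 18.78
eef_pos: [0.3901, -0.2626, 0.2211]
tcp_rot: [-0.916, 0.743, -1.339]
contact_force: [-0.7, -1.2, -0.1]
finger_gap: 0.0001
```

Request:
drive_tool([
  {"delta_rot": [0, -7, 0], "offset": [0, 0, 0], "hand": 0},
  {"delta_rot": [0, -14, 0], "offset": [0, 0, 0], "hand": 0},
  {"delta_rot": [0, -21, 0], "offset": [0, 0, 0], "hand": 0},
  {"delta_rot": [0, -28, 0], "offset": [0, 0, 0], "hand": 0},
  {"delta_rot": [0, -32, 0], "offset": [0, 0, 0], "hand": 0},
])

```text
clock: 19.2
eef_pos: [0.3899, -0.2611, 0.2177]
tcp_rot: [-0.494, 0.315, -1.502]
contact_force: [0.4, 1.0, 0.1]
finger_gap: 0.0001
```

```bash
python3 - <<'E'
from h import *
s=r.observe();print(s["eef_pos"],s["qpos"].round(2))
I=r.camera_info("wrist");a=r.camera("wrist");cv2.imwrite("pics/w22.png",a);np.savez("w22",K=I["camera_matrix"],T=I["world_to_cam"])
T=I["world_to_cam"];print(-T[:3,:3].T@T[:3,3],-T[2,:3])
for nm,p in [("pivot",loc(-.143,0,0,0)),("blk.46",loc(-.143,.09,0,.46))]: print(nm,proj("wrist",p,I))
E
```

```text
[ 0.38994059 -0.261131    0.21772725] [-1.48 -0.72 -0.79  1.33  1.04  0.07]
[ 0.23821543 -0.19185086  0.29478291] [ 0.85108335 -0.273738   -0.44802302]
pivot [264.22234614  36.68089851]
blk.46 [340.03873522  89.3547182 ]
```

View pics/w22.png

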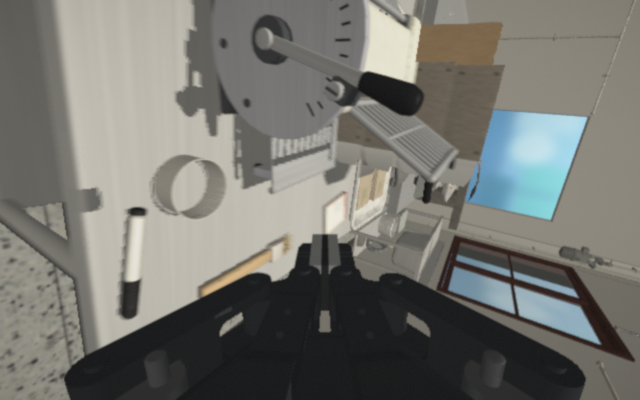

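```bash
python3 - <<'E'
import cv2
a=cv2.imread("pics/w22.png");cv2.imwrite("pics/w22z.png",cv2.resize(a[20:130,300:430],None,fx=6,fy=5.4,interpolation=cv2.INTER_CUBIC) if 0 else cv2.resize(a[25:120,300:430],None,fx=6,fy=6,interpolation=cv2.INTER_CUBIC))
E
```

```text
(no output)
```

View pics/w22z.png

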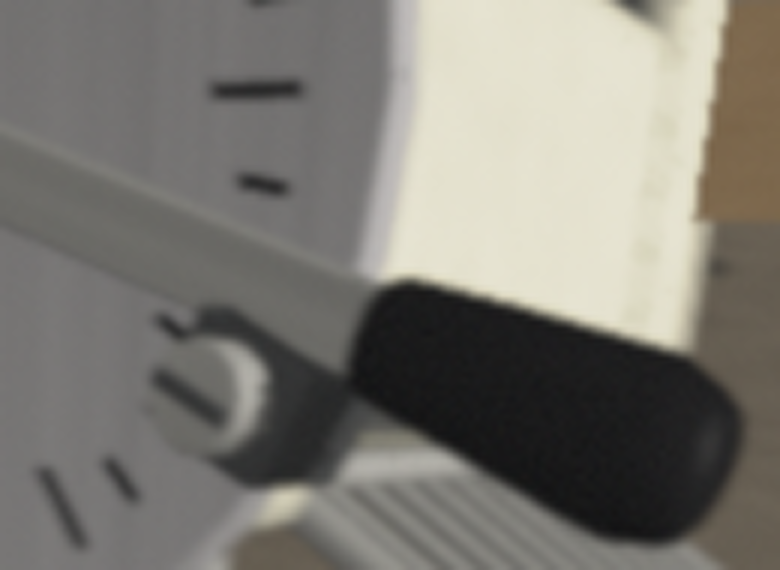

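```bash
cat >> h.py <<'E'
def face(nm,pts,x):
    d=np.load(nm+".npz");I={"camera_matrix":d["K"],"world_to_cam":d["T"]}
    n=R[:,0];p0=R@np.array([x,0,0])+t
    o=[]
    for p in pts:
        l=R.T@(onplane("wrist",p,p0,n,I)-t);o.append([-l[1],l[2]-.1])  # right, up from pivot
    return np.array(o)
E
python3 - <<'E'
from h import *
Z=lambda u,v:(300+(u+.5)/6-.5,25+(v+.5)/6-.5)
x=-.146
print("pivot nut ctr",face("w22",[(265,39)],-.15))
for nm,a,b in [("left",(0,130),(375,285)),("right",(0,225),(150,292))]:
    q=face("w22",[Z(*a),Z(*b)],x);d=q[1]-q[0];print(nm,q.round(4).tolist(),"dir",np.arctan2(d[0],d[1]).round(4),"r",np.hypot(*q.T).round(4))
q=face("w22",[Z(365,330),Z(188,215)],x);print("bar mids",q,np.arctan2(q[:,0],q[:,1]))
for x in(-.146,-.155,-.16):
    q=face("w22",[Z(200,312),Z(345,375),Z(310,485),Z(230,395),Z(190,395)],x);print(x,np.c_[q,np.arctan2(q[:,0],q[:,1]),np.hypot(*q.T)].round(4).tolist())
# ticks on plate: vertical tick (255,90) should be angle 0
q=face("w22",[Z(215,92),Z(300,87),Z(240,182),Z(285,190)],-.13);print("ticks",np.c_[q,np.arctan2(q[:,0],q[:,1]),np.hypot(*q.T)].round(4))
E
```

```text
pivot nut ctr [[0.00299269 0.00697938]]
left [[0.0084, 0.0411], [0.0265, 0.1001]] dir 0.2983 r [0.042  0.1036]
right [[0.0204, 0.0415], [0.0284, 0.0668]] dir 0.3051 r [0.0462 0.0726]
bar mids [[0.03189911 0.09935839]
 [0.01877623 0.07207373]] [0.310656   0.25484964]
-0.146 [[0.0306, 0.0748, 0.3884, 0.0808], [0.0374, 0.0971, 0.3679, 0.1041], [0.0515, 0.0935, 0.5036, 0.1067], [0.0408, 0.0803, 0.4705, 0.0901], [0.0412, 0.0741, 0.5076, 0.0848]]
-0.155 [[0.0309, 0.0798, 0.3698, 0.0855], [0.0375, 0.1011, 0.3547, 0.1079], [0.0509, 0.0976, 0.4809, 0.1101], [0.0407, 0.085, 0.4467, 0.0943], [0.0411, 0.079, 0.4792, 0.0891]]
-0.16 [[0.0311, 0.0825, 0.3603, 0.0882], [0.0375, 0.1034, 0.3477, 0.11], [0.0506, 0.1, 0.4689, 0.1121], [0.0407, 0.0876, 0.4344, 0.0966], [0.041, 0.0818, 0.4645, 0.0915]]
ticks [[0.0019 0.0663 0.0285 0.0663]
 [0.0015 0.0794 0.0193 0.0794]
 [0.0131 0.0712 0.1821 0.0724]
 [0.0141 0.0783 0.1779 0.0796]]
```

```bash
python3 - <<'E'
import cv2,numpy as np
a=cv2.imread("pics/w22.png")[65:115,318:368].astype(float)
a=np.clip((a-30)*2.2,0,255).astype(np.uint8)
cv2.imwrite("pics/w22y.png",cv2.resize(a,None,fx=12,fy=12,interpolation=cv2.INTER_CUBIC))
E
```

```text
(no output)
```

View pics/w22y.png

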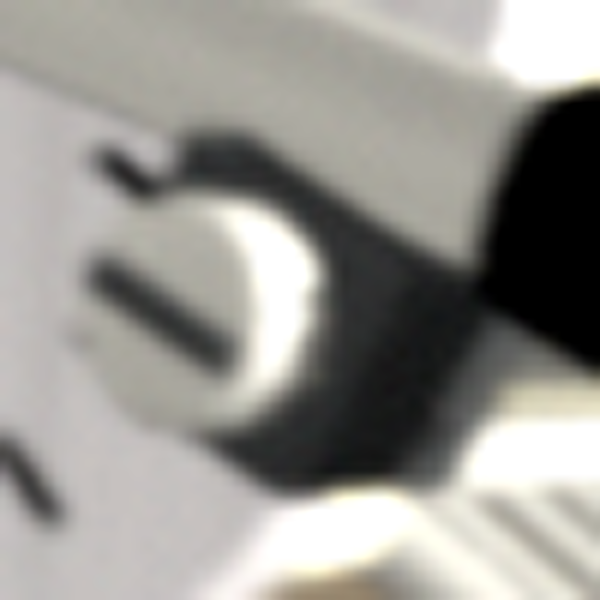

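```bash
python3 - <<'E'
from h import *
Y=lambda u,v:(318+(u+.5)/12-.5,65+(v+.5)/12-.5)
e=face("w22",[Y(5,67),Y(170,136)],-.146);d=(e[1]-e[0])/np.linalg.norm(e[1]-e[0]);n=np.array([d[1],-d[0]])
print("bar edge",e.round(4).tolist(),np.arctan2(*d))
L=face("w22",[Y(5-0,67)],-.146)
for x in(-.148,-.150,-.152):
    q=face("w22",[Y(240,135),Y(470,275),Y(200,118),Y(185,140),Y(100,275),Y(225,360)],x)
    print(x,q.round(4).tolist());dd=q[1]-q[0];print(" blk left dir",np.arctan2(*dd).round(3),"slot dir",np.arctan2(*(q[5]-q[4])).round(3),"signed dist to bar edge (+ = clear) mm",((q[:4]-e[0])@n*1000).round(2))
E
```

```text
bar edge [[0.0262, 0.0603], [0.0301, 0.0737]] 0.28576809009508625
-0.148 [[0.03, 0.0801], [0.0377, 0.0977], [0.029, 0.077], [0.0304, 0.0759], [0.0392, 0.0699], [0.044, 0.0801]]
 blk left dir 0.415 slot dir 0.446 signed dist to bar edge (+ = clear) mm [-1.98  0.51 -2.   -0.37]
-0.15 [[0.03, 0.0812], [0.0377, 0.0986], [0.0291, 0.0781], [0.0305, 0.077], [0.0392, 0.0711], [0.044, 0.0812]]
 blk left dir 0.415 slot dir 0.446 signed dist to bar edge (+ = clear) mm [-2.2   0.26 -2.23 -0.62]
-0.152 [[0.0301, 0.0822], [0.0377, 0.0995], [0.0292, 0.0792], [0.0305, 0.0781], [0.0391, 0.0722], [0.0439, 0.0822]]
 blk left dir 0.415 slot dir 0.446 signed dist to bar edge (+ = clear) mm [-2.43  0.01 -2.46 -0.86]
```

Request:
drive_tool([
  {"delta_rot": [0, 7, 0], "offset": [0, 0, 0], "hand": 0},
  {"delta_rot": [0, 14, 0], "offset": [0, 0, 0], "hand": 0},
  {"delta_rot": [0, 21, 0], "offset": [0, 0, 0], "hand": 0},
  {"delta_rot": [0, 28, 0], "offset": [0, 0, 0], "hand": 0},
  {"delta_rot": [0, 32, 0], "offset": [10, 0, 0], "hand": 0},
])

```text
clock: 19.67
eef_pos: [0.4022, -0.2625, 0.2231]
tcp_rot: [-0.924, 0.748, -1.337]
contact_force: [-1.1, -0.8, 1.1]
finger_gap: -0.0
```

Request:
drive_tool([
  {"delta_rot": [0, 7, 0], "offset": [20, 0, 0], "hand": 0},
  {"delta_rot": [0, 14, 0], "offset": [40, 0, 0], "hand": 0},
  {"delta_rot": [0, 21, 0], "offset": [60, 15, -10], "hand": 0},
  {"delta_rot": [0, 28, 0], "offset": [63, 40, -20], "hand": 0},
  {"delta_rot": [0, 28, 0], "offset": [63, 45, -22], "hand": 0},
])

```text
clock: 20.08
eef_pos: [0.4684, -0.2114, 0.1909]
tcp_rot: [-1.27, 1.125, -1.099]
contact_force: [-0.1, 0.2, -1.6]
finger_gap: 0.0003
```

```bash
python3 - <<'E'
from h import *
wsnap("w23",270,120,110,100,6)
E
```

```text
loc tcp [-0.1388 -0.0854  0.1909] [-0.1  0.2 -1.6]
block 0.43 val 0.242 [('L80', [292.0, 89.0]), ('L100', [285.0, 183.0]), ('R100', [288.0, 333.0])]
block 0.465 val 0.277 [('L80', [292.0, 114.0]), ('L100', [286.0, 215.0]), ('R100', [288.0, 358.0])]
block 0.5 val 0.312 [('L80', [292.0, 138.0]), ('L100', [286.0, 246.0]), ('R100', [289.0, 382.0])]
lev 0.2 [('R60', [297.0, 18.0]), ('R80', [292.0, 57.0]), ('base', [284.0, 45.0]), ('end', [254.0, 220.0])]
lev 0.28 [('R60', [297.0, 57.0]), ('R80', [292.0, 114.0]), ('base', [284.0, 130.0]), ('end', [257.0, 389.0])]
lev 0.36 [('R60', [298.0, 95.0]), ('R80', [293.0, 167.0]), ('base', [285.0, 209.0]), ('end', [260.0, 533.0])]
lev 0.44 [('R60', [298.0, 129.0]), ('R80', [293.0, 216.0]), ('base', [286.0, 280.0]), ('end', [263.0, 654.0])]
lev 0.5 [('R60', [299.0, 153.0]), ('R80', [294.0, 249.0]), ('base', [287.0, 328.0]), ('end', [266.0, 730.0])]
```

View pics/w23_full.png

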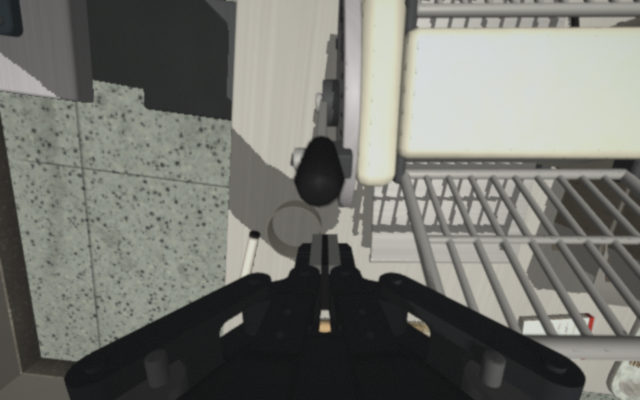

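Request:
drive_tool([
  {"delta_rot": [0, 0, 0], "offset": [-1, 10, 0], "hand": 0},
  {"delta_rot": [0, 0, 0], "offset": [-3, 19, 0], "hand": 0},
  {"delta_rot": [0, 0, 0], "offset": [-3, 24, 0], "hand": 0},
  {"delta_rot": [0, 0, 0], "offset": [-4, 27, 0], "hand": 0},
  {"delta_rot": [0, 0, 0], "offset": [-4, 27, 0], "hand": 0},
])

```text
clock: 20.55
eef_pos: [0.4599, -0.1903, 0.2006]
tcp_rot: [-1.263, 1.115, -1.124]
contact_force: [-0.0, -0.6, 1.4]
finger_gap: 0.0003
```

Request:
drive_tool([
  {"delta_rot": [0, 0, 0], "offset": [2, -15, 0], "hand": 0},
  {"delta_rot": [0, -7, 0], "offset": [-5, -40, 10], "hand": 0},
  {"delta_rot": [0, -14, 0], "offset": [-30, -65, 20], "hand": 0},
  {"delta_rot": [0, -21, 0], "offset": [-60, -72, 22], "hand": 0},
  {"delta_rot": [0, -28, 0], "offset": [-70, -72, 22], "hand": 0},
])

```text
clock: 20.97
eef_pos: [0.3886, -0.2647, 0.2225]
tcp_rot: [-0.918, 0.741, -1.344]
contact_force: [-0.9, 0.4, 0.6]
finger_gap: -0.0001
```

Request:
drive_tool([
  {"delta_rot": [0, -7, 0], "offset": [0, 0, 0], "hand": 0},
  {"delta_rot": [0, -14, 0], "offset": [0, 0, 0], "hand": 0},
  {"delta_rot": [0, -21, 0], "offset": [0, 0, 0], "hand": 0},
  {"delta_rot": [0, -28, 0], "offset": [0, 0, 0], "hand": 0},
  {"delta_rot": [0, -32, 0], "offset": [0, 0, 0], "hand": 0},
])

```text
clock: 21.38
eef_pos: [0.3883, -0.2627, 0.2189]
tcp_rot: [-0.498, 0.312, -1.505]
contact_force: [-0.3, 0.1, -0.7]
finger_gap: -0.0001
```

```bash
python3 - <<'E'
from h import *
I=r.camera_info("wrist");a=r.camera("wrist");cv2.imwrite("pics/w24.png",a);np.savez("w24",K=I["camera_matrix"],T=I["world_to_cam"])
b=a[60:115,315:385].astype(float);b=np.clip((b-30)*2.2,0,255).astype(np.uint8)
cv2.imwrite("pics/w24y.png",cv2.resize(b,None,fx=10,fy=10,interpolation=cv2.INTER_CUBIC))
cv2.imwrite("pics/w24z.png",cv2.resize(a[25:120,300:430],None,fx=6,fy=6,interpolation=cv2.INTER_CUBIC))
E
```

```text
(no output)
```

View pics/w24y.png

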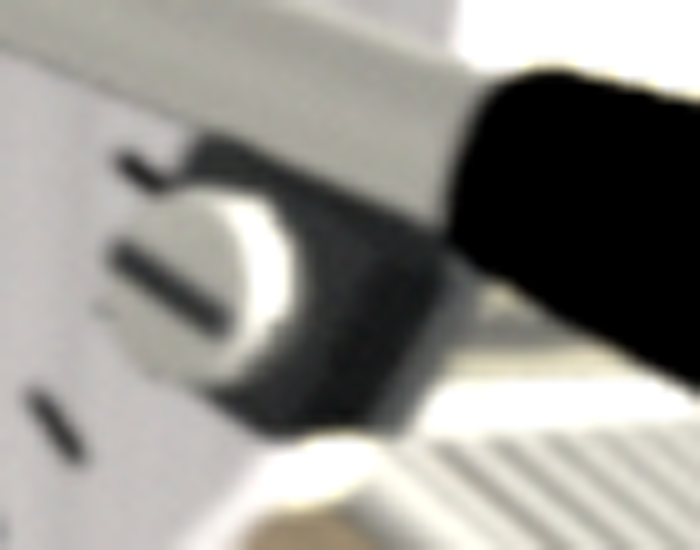

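View pics/w24z.png

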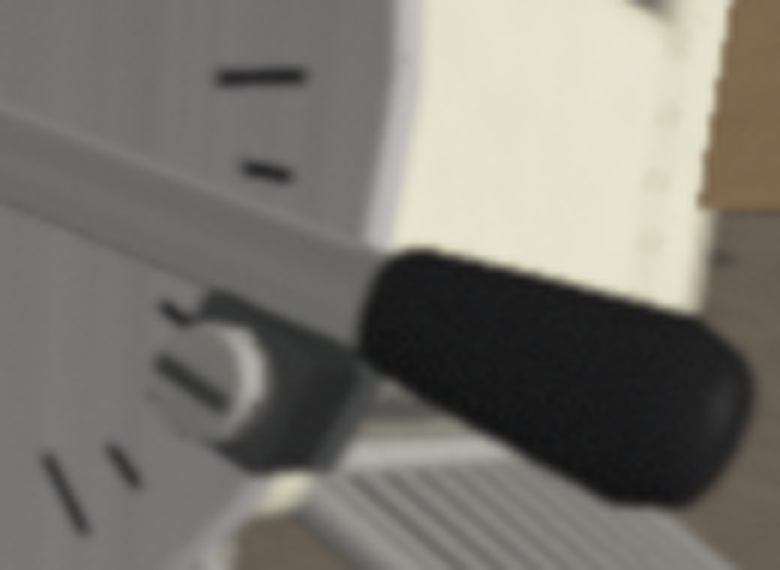

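```bash
python3 - <<'E'
from h import *
Y=lambda u,v:(315+(u+.5)/10-.5,60+(v+.5)/10-.5)
e=face("w24",[Y(5,52),Y(170,121)],-.146);d=(e[1]-e[0])/np.linalg.norm(e[1]-e[0]);n=np.array([d[1],-d[0]])
Z=lambda u,v:(300+(u+.5)/6-.5,25+(v+.5)/6-.5)
l=face("w24",[Z(0,108),Z(380,252)],-.146);print("left dir",np.arctan2(*(l[1]-l[0])),"right dir",np.arctan2(*d), "width",(e-l[0])@n)
for x in(-.148,-.150,-.152):
    q=face("w24",[Y(199,120),Y(190,135),Y(120,250),Y(220,325)],x);print(x,((q[:2]-e[0])@n*1000).round(2),"slot",np.arctan2(*(q[3]-q[2])))
tk=face("w24",[Z(217,79),Z(303,74)],-.13);print(tk)
E
python3 - <<'E'
import cv2,numpy as np
a=cv2.imread("pics/w24.png")[66:104,325:365].astype(float)
a=np.clip((a-40)*5,0,255).astype(np.uint8)
cv2.imwrite("pics/w24x.png",cv2.resize(a,None,fx=15,fy=15,interpolation=cv2.INTER_CUBIC))
E
```

```text
left dir 0.274309496184234 right dir 0.28487209447138384 width [0.01128653 0.01128653]
-0.148 [-1.13  0.16] slot 0.4845336189689621
-0.15 [-1.35 -0.07] slot 0.4845336189689624
-0.152 [-1.57 -0.3 ] slot 0.4845336189689638
[[0.00187356 0.06590317]
 [0.00149294 0.07921775]]
```

View pics/w24x.png

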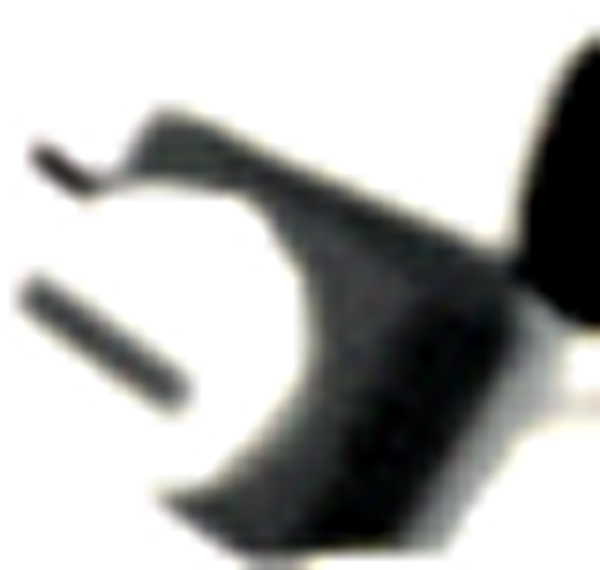

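Request:
drive_tool([
  {"delta_rot": [0, 7, 0], "offset": [0, 0, 20], "hand": 0},
  {"delta_rot": [0, 14, 0], "offset": [0, 0, 40], "hand": 0},
  {"delta_rot": [0, 21, 0], "offset": [0, 0, 60], "hand": 0},
  {"delta_rot": [0, 28, 0], "offset": [0, 0, 80], "hand": 0},
  {"delta_rot": [0, 35, 0], "offset": [0, 0, 85], "hand": 0},
])

```text
clock: 21.85
eef_pos: [0.3907, -0.2639, 0.3119]
tcp_rot: [-0.965, 0.783, -1.324]
contact_force: [-0.7, -0.5, 1.4]
finger_gap: -0.0002
```

Request:
drive_tool([
  {"delta_rot": [0, 7, 0], "offset": [30, 8, 0], "hand": 0},
  {"delta_rot": [0, 14, 0], "offset": [65, 18, 0], "hand": 0},
  {"delta_rot": [0, 21, 0], "offset": [105, 28, 0], "hand": 0},
  {"delta_rot": [0, 25, 0], "offset": [145, 38, 0], "hand": 0},
  {"delta_rot": [0, 25, 0], "offset": [180, 48, 0], "hand": 0},
])

```text
clock: 22.27
eef_pos: [0.5632, -0.2164, 0.3044]
tcp_rot: [-1.269, 1.119, -1.118]
contact_force: [0.0, -0.0, 0.2]
finger_gap: 0.0003
```

```bash
python3 - <<'E'
from h import *
s=r.observe();print((R.T@(s["eef_pos"]-t)).round(4),s["eef_pos"],s["qpos"].round(2))
a=r.camera("wrist");cv2.imwrite("pics/w25.png",a)
a=r.camera("side");cv2.imwrite("pics/s25.png",cv2.resize(a[100:290,260:440],None,fx=3.1,fy=3.1))
E
```

```text
[-0.0452 -0.1018  0.3044] [ 0.56324307 -0.2163857   0.30437753] [-0.48  0.33  0.63  1.87 -0.    0.97]
```

View pics/s25.png

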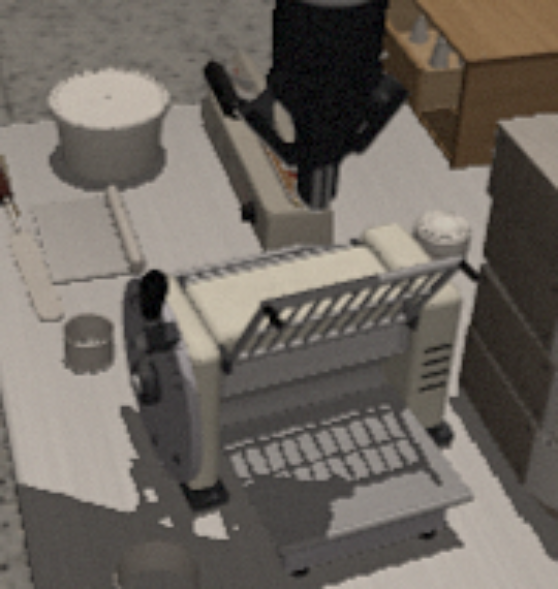

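View pics/w25.png

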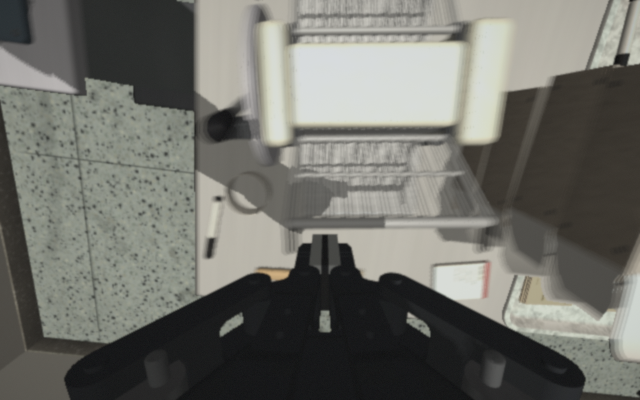

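```bash
python3 - <<'E'
from h import *
I=r.camera_info("wrist");a=r.camera("wrist");cv2.imwrite("pics/w26.png",a)
for g in(1.4,1.5,1.585,1.65): print(g,[proj("wrist",R@np.array([x,-.054-.12*np.cos(g-.6),.152+.12*np.sin(g-.6)])+t,I).round(0) for x in(-.082,0,.082)])
s=r.observe();print((R.T@(s["eef_pos"]-t)).round(4))
E
```

```text
1.4 [array([279., 244.]), array([371., 245.]), array([464., 245.])]
1.5 [array([277., 238.]), array([373., 239.]), array([470., 240.])]
1.585 [array([275., 231.]), array([375., 232.]), array([475., 233.])]
1.65 [array([274., 226.]), array([376., 227.]), array([479., 227.])]
[-0.045  -0.1015  0.2992]
```

View pics/w26.png

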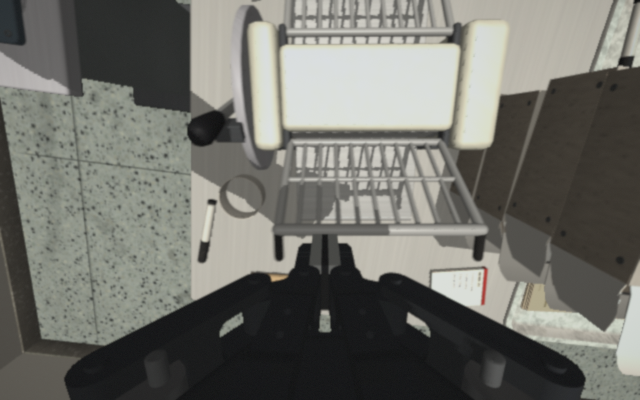

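Request:
drive_tool([
  {"delta_rot": [0, 0, 0], "offset": [3, 2, -25], "hand": 0},
  {"delta_rot": [0, 0, 0], "offset": [5, 2, -50], "hand": 0},
  {"delta_rot": [0, 0, 0], "offset": [5, 2, -65], "hand": 0},
  {"delta_rot": [0, 0, 0], "offset": [5, 2, -74], "hand": 0},
  {"delta_rot": [0, 0, 0], "offset": [5, 2, -74], "hand": 0},
])

```text
clock: 22.83
eef_pos: [0.5629, -0.2149, 0.2306]
tcp_rot: [-1.265, 1.121, -1.118]
contact_force: [-0.2, 0.3, 0.7]
finger_gap: -0.0002
```

```bash
python3 - <<'E'
from h import *
s=r.observe();print((R.T@(s["eef_pos"]-t)).round(4),s["contact_force"])
a=r.camera("side");cv2.imwrite("pics/s27.png",cv2.resize(a[100:290,260:440],None,fx=3.1,fy=3.1))
E
```

```text
[-0.0454 -0.1003  0.2306] [-0.21183927  0.27693096  0.74268617]
```

View pics/s27.png

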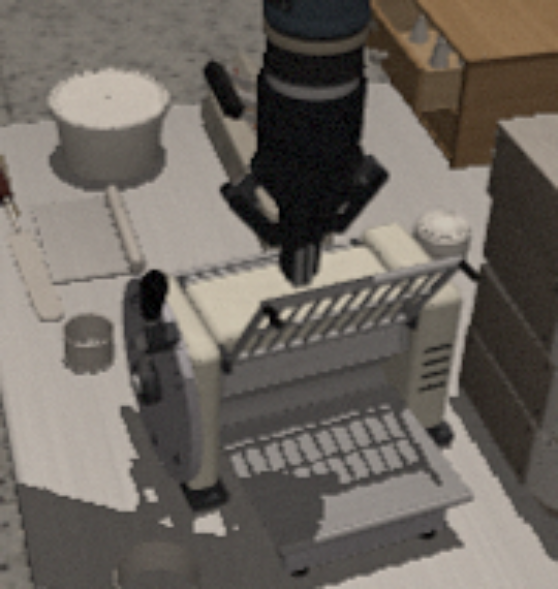

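Request:
drive_tool([
  {"delta_rot": [0, 0, 0], "offset": [1, -10, -5], "hand": 0},
  {"delta_rot": [0, 0, 0], "offset": [3, -22, -14], "hand": 0},
  {"delta_rot": [0, 0, 0], "offset": [4, -34, -26], "hand": 0},
  {"delta_rot": [0, 0, 0], "offset": [5, -44, -40], "hand": 0},
  {"delta_rot": [0, 0, 0], "offset": [6, -52, -54], "hand": 0},
])

```text
clock: 23.3
eef_pos: [0.5721, -0.2707, 0.178]
tcp_rot: [-1.265, 1.115, -1.125]
contact_force: [1.1, -1.3, 2.4]
finger_gap: -0.0001
```

```bash
python3 - <<'E'
from h import *
s=r.observe();print((R.T@(s["eef_pos"]-t)).round(4),s["contact_force"])
a=r.camera("side");cv2.imwrite("pics/s28.png",cv2.resize(a[100:290,260:440],None,fx=3.1,fy=3.1))
E
```

```text
[-0.043  -0.1568  0.178 ] [ 1.07170721 -1.34395281  2.41430098]
```

View pics/s28.png

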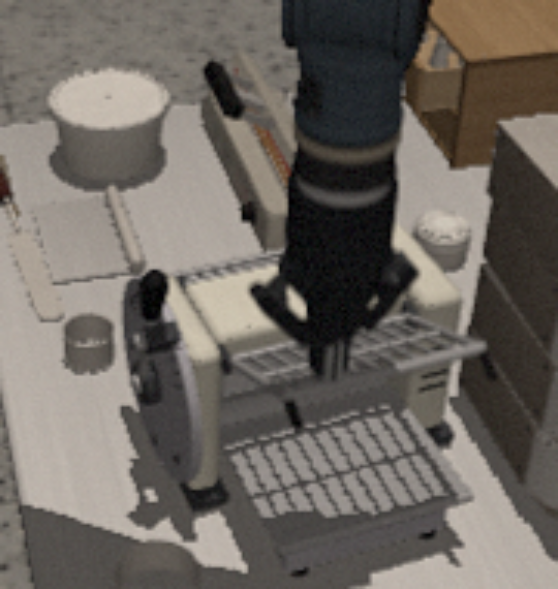

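Request:
drive_tool([
  {"delta_rot": [0, 0, 0], "offset": [1, -9, -24], "hand": 0},
  {"delta_rot": [0, 0, 0], "offset": [1, -11, -48], "hand": 0},
  {"delta_rot": [0, 0, 0], "offset": [1, -9, -70], "hand": 0},
  {"delta_rot": [0, 0, 0], "offset": [1, -5, -87], "hand": 0},
  {"delta_rot": [0, 0, 0], "offset": [0, -1, -99], "hand": 0},
])

```text
clock: 23.77
eef_pos: [0.5695, -0.2679, 0.075]
tcp_rot: [-1.265, 1.122, -1.117]
contact_force: [-0.5, 1.3, 0.5]
finger_gap: 0.0
```

```bash
python3 - <<'E'
from h import *
s=r.observe();print((R.T@(s["eef_pos"]-t)).round(4),s["contact_force"])
a=r.camera("side");cv2.imwrite("pics/s29.png",cv2.resize(a[100:290,260:440],None,fx=3.1,fy=3.1))
E
```

```text
[-0.0453 -0.1537  0.075 ] [-0.46117789  1.2684208   0.50788987]
```

View pics/s29.png

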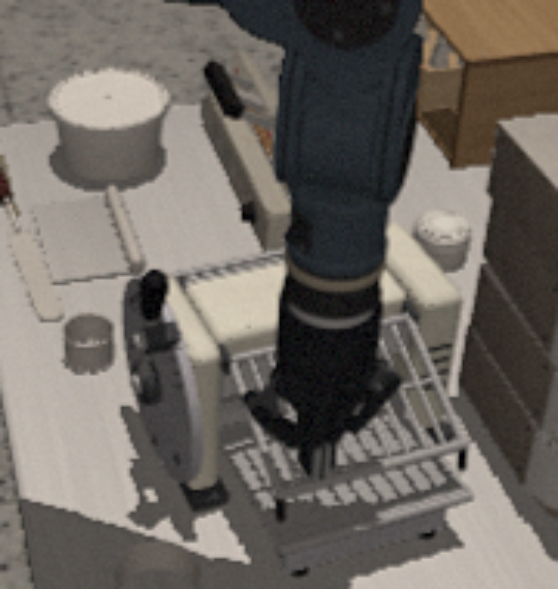

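Request:
drive_tool([
  {"delta_rot": [0, 0, 0], "offset": [0, 2, -4], "hand": 0},
  {"delta_rot": [0, 0, 0], "offset": [0, 4, -8], "hand": 0},
  {"delta_rot": [0, 0, 0], "offset": [0, 6, -11], "hand": 0},
  {"delta_rot": [0, 0, 0], "offset": [0, 7, -13], "hand": 0},
  {"delta_rot": [0, 0, 0], "offset": [0, 7, -14], "hand": 0},
])

```text
clock: 24.23
eef_pos: [0.5712, -0.2606, 0.0653]
tcp_rot: [-1.264, 1.117, -1.119]
contact_force: [-1.0, 0.7, 2.4]
finger_gap: 0.0
```

Request:
drive_tool([
  {"delta_rot": [0, 0, 0], "offset": [0, 0, -1], "hand": 0},
  {"delta_rot": [0, 0, 0], "offset": [0, 0, -2], "hand": 0},
  {"delta_rot": [0, 0, 0], "offset": [0, 0, -3], "hand": 0},
  {"delta_rot": [0, 0, 0], "offset": [0, 0, -4], "hand": 0},
  {"delta_rot": [0, 0, 0], "offset": [0, 0, -4], "hand": 0},
])

```text
clock: 24.65
eef_pos: [0.571, -0.2591, 0.061]
tcp_rot: [-1.263, 1.118, -1.117]
contact_force: [-1.1, 3.6, 3.6]
finger_gap: 0.0004
```

Request:
drive_tool([
  {"delta_rot": [0, 0, 0], "offset": [0, 0, -1], "hand": 0},
  {"delta_rot": [0, 0, 0], "offset": [0, 0, -2], "hand": 0},
  {"delta_rot": [0, 0, 0], "offset": [0, 0, -3], "hand": 0},
  {"delta_rot": [0, 0, 0], "offset": [0, 0, -4], "hand": 0},
  {"delta_rot": [0, 0, 0], "offset": [0, 0, -4], "hand": 0},
])

```text
clock: 25.07
eef_pos: [0.5713, -0.2594, 0.0607]
tcp_rot: [-1.263, 1.116, -1.119]
contact_force: [-5.2, 7.7, 14.7]
finger_gap: -0.0
```

```bash
python3 - <<'E'
from h import *
s=r.observe();print((R.T@(s["eef_pos"]-t)).round(4),s["contact_force"])
a=r.camera("side");cv2.imwrite("pics/s30.png",cv2.resize(a[200:290,310:420],None,fx=6,fy=6))
E
```

```text
[-0.0424 -0.1455  0.0607] [-5.18204886  7.71300091 14.70696013]
```

View pics/s30.png

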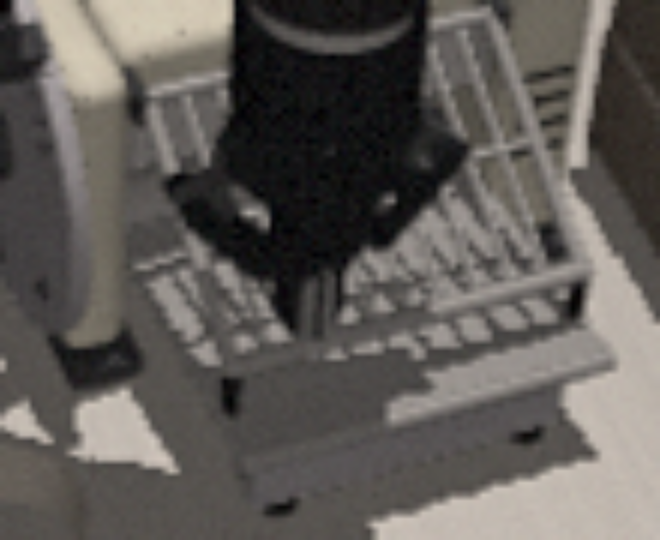

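Request:
drive_tool([
  {"delta_rot": [0, 0, 0], "offset": [0, 0, 15], "hand": 0},
  {"delta_rot": [0, 0, 0], "offset": [0, 0, 50], "hand": 0},
  {"delta_rot": [0, 0, 0], "offset": [0, 0, 90], "hand": 0},
  {"delta_rot": [0, 0, 0], "offset": [0, 0, 130], "hand": 0},
  {"delta_rot": [0, 0, 0], "offset": [-10, 0, 170], "hand": 0},
])

```text
clock: 25.53
eef_pos: [0.5614, -0.261, 0.2269]
tcp_rot: [-1.266, 1.117, -1.119]
contact_force: [0.3, -0.2, 0.1]
finger_gap: -0.0002
```

Request:
drive_tool([
  {"delta_rot": [0, -7, 0], "offset": [-35, 0, 30], "hand": 0},
  {"delta_rot": [0, -14, 0], "offset": [-70, 0, 40], "hand": 0},
  {"delta_rot": [0, -21, 0], "offset": [-110, 0, 40], "hand": 0},
  {"delta_rot": [0, -28, 0], "offset": [-145, 0, 40], "hand": 0},
  {"delta_rot": [0, -35, 0], "offset": [-172, 0, 30], "hand": 0},
])

```text
clock: 25.95
eef_pos: [0.3979, -0.2624, 0.2625]
tcp_rot: [-0.9, 0.714, -1.35]
contact_force: [-2.9, -2.0, 1.9]
finger_gap: -0.0001
```

Request:
drive_tool([
  {"delta_rot": [0, -7, 0], "offset": [0, 0, -20], "hand": 0},
  {"delta_rot": [0, -14, 0], "offset": [0, 0, -40], "hand": 0},
  {"delta_rot": [0, -21, 0], "offset": [0, 0, -60], "hand": 0},
  {"delta_rot": [0, -25, 0], "offset": [0, 0, -65], "hand": 0},
  {"delta_rot": [0, -25, 0], "offset": [0, 0, -65], "hand": 0},
])

```text
clock: 26.37
eef_pos: [0.3943, -0.2582, 0.1839]
tcp_rot: [-0.564, 0.406, -1.476]
contact_force: [-0.2, 0.6, -0.9]
finger_gap: 0.0003
```

```bash
python3 - <<'E'
from h import *
s=r.observe();print(s["eef_pos"])
I=r.camera_info("wrist");a=r.camera("wrist");cv2.imwrite("pics/w31.png",a);np.savez("w31",K=I["camera_matrix"],T=I["world_to_cam"])
a=r.camera("side");cv2.imwrite("pics/s31.png",cv2.resize(a[140:300,270:430],None,fx=3.7,fy=3.7,interpolation=cv2.INTER_CUBIC))
a=r.camera("top");cv2.imwrite("pics/t31.png",cv2.resize(a[120:270,270:450],None,fx=4,fy=4,interpolation=cv2.INTER_CUBIC))
E
```

```text
[ 0.39431686 -0.25820635  0.18385034]
```

View pics/w31.png

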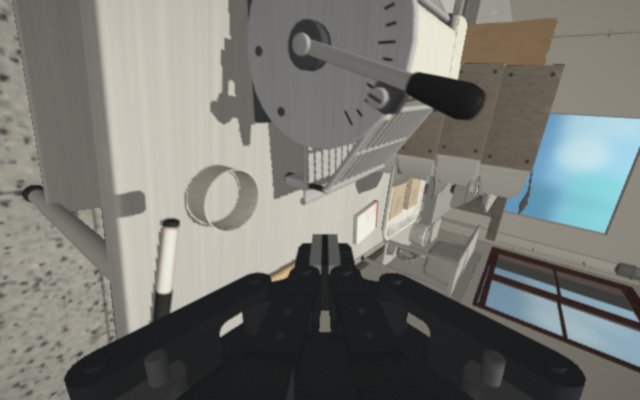

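View pics/s31.png

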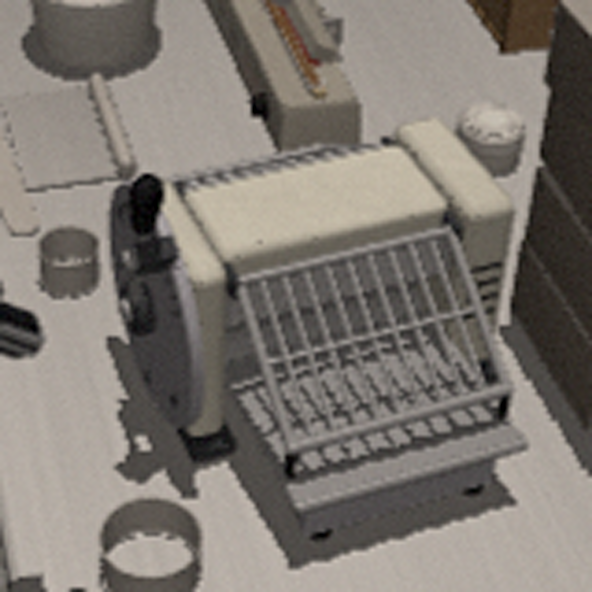

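View pics/t31.png

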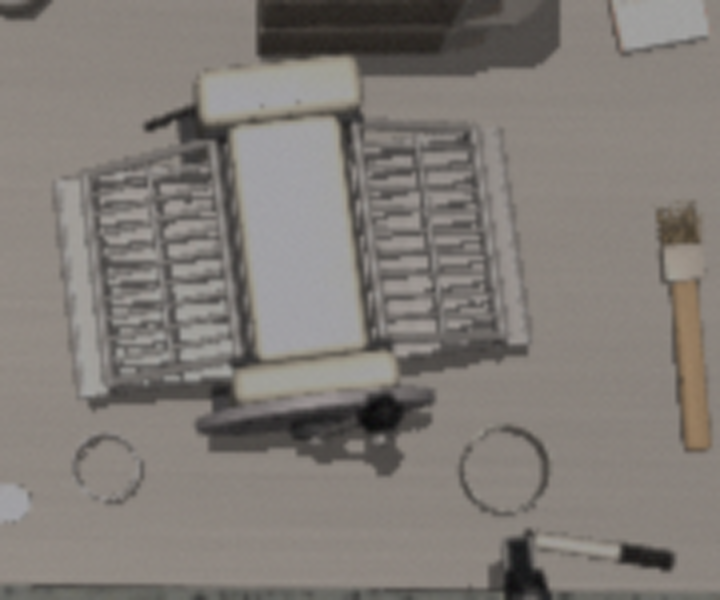

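```bash
python3 - <<'E'
from h import *
a=cv2.imread("pics/w31.png");b=np.clip((a[60:120,345:425].astype(float)-30)*2.2,0,255).astype(np.uint8)
cv2.imwrite("pics/w31y.png",cv2.resize(b,None,fx=9.9,fy=9.9,interpolation=cv2.INTER_CUBIC))
E
```

```text
(no output)
```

View pics/w31y.png

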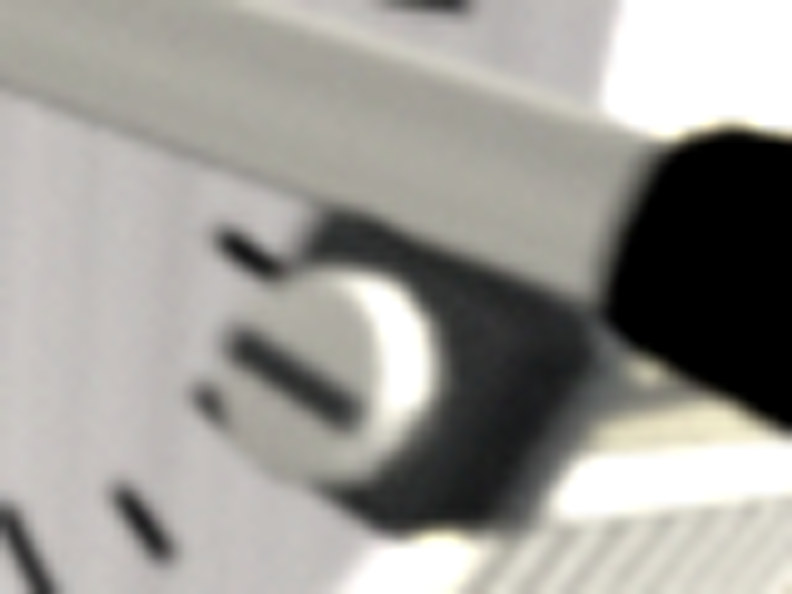

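```bash
python3 - <<'E'
from workcell import r
print(r.observe()["clock"],r.observe()["contact_force"]);print(r.job_done())
E
```

```text
26.5167 [1.60229654 0.58968299 1.09323559]
the job is handed in; nothing more can be done
None
```

I handed the job in at 26.5 s with the gap lever at the stop block and the right-hand guard shut. However, the lever is there because I placed it by camera, not because I felt it stop.

**Lever**
- **First tries:** The fingertips sit about 27 mm above the reported TCP, so my first push slid over the handle. The second jammed on the handle at about 53 N per axis (y and z).
- **Block did not stop it:** After that I pushed along the arc at 1–3 N. I felt no rise in force at the block, and pictures showed the lever arm had gone through it, to about 0.50 rad.
- **Correction:** I pushed the lever back left until its right edge met the block's corner. The last front view shows them touching to within about 0.5 mm. My estimates are about 0.28 rad for the lever and 0.275 rad for the block; an earlier measurement suggested up to about 1 mm of overlap.
- **Block position:** The block did not move. Its screw measured 0.46 rad before and 0.45 rad after the lever passed through it, which is within measuring error.

**Guard**
- I pressed it down along its arc after the lever was set. It stopped firmly at about 15 N, with the bar within about 1.5 mm of its calculated shut height. The last side and top views show its feet on the table and the guard matching the left one.

In those last views nothing else in view had moved, and the gripper was clear of everything. I did not check the far-left items (spatula, cream tub) closely.

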